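# Put the stacked check weights away and load the balance

### The job

Take the stack of steel check weights apart, one after another: set the second largest upright in the middle of the balance pan, gently, and put each of the other three away upright in the wooden block whose round recess fits it, the largest in the large recess, the second smallest in the medium one and the smallest in the small one, each flat on the recess floor. Do not tip any weight over or disturb the beaker and the timer.

Things in the scene. Friction and masses are not known exactly. Their poses are not given: they have to be found in the camera images.
- weight_d66_center (a point): plain steel check weight, an upright cylinder 66 mm in diameter and 36 mm high, about 0.65 kg, the largest, at the bottom of the stack; loose. The point is its centre, 18 mm above its underside; z is its upright axis, yaw is of no account. At the start the four weights stand in one stack on the worktop, each roughly centred (to about 2 mm) on the wider one below
- weight_d54_center (a point): plain steel check weight, an upright cylinder 54 mm in diameter and 36 mm high, about 0.45 kg, the second largest, second from the bottom; loose. The point is its centre, 18 mm above its underside; z is its upright axis, yaw is of no account. At the start the four weights stand in one stack on the worktop, each roughly centred (to about 2 mm) on the wider one below
- weight_d40_center (a point): plain steel check weight, an upright cylinder 40 mm in diameter and 36 mm high, about 0.27 kg, the second smallest, third from the bottom; loose. The point is its centre, 18 mm above its underside; z is its upright axis, yaw is of no account. At the start the four weights stand in one stack on the worktop, each roughly centred (to about 2 mm) on the wider one below
- weight_d26_center (a point): plain steel check weight, an upright cylinder 26 mm in diameter and 36 mm high, about 0.12 kg, the smallest, on top of the stack; loose. The point is its centre, 18 mm above its underside; z is its upright axis, yaw is of no account. At the start the four weights stand in one stack on the worktop, each roughly centred (to about 2 mm) on the wider one below
- block_small_seat (a point): square light-wood storage block, 100 x 100 mm and 20 mm high, fixed to the worktop, with one flat-bottomed round recess 40 mm in diameter and 4 mm deep in its top, its floor lined dark (the small recess, for the weight 26 mm in diameter). The point is the centre of the recess floor, 16 mm above the worktop; z up, x and y along the block's edges
- block_medium_seat (a point): square light-wood storage block, 100 x 100 mm and 20 mm high, fixed to the worktop, with one flat-bottomed round recess 56 mm in diameter and 4 mm deep in its top, its floor lined dark (the medium recess, for the weight 40 mm in diameter). The point is the centre of the recess floor, 16 mm above the worktop; z up, x and y along the block's edges
- block_large_seat (a point): square light-wood storage block, 100 x 100 mm and 20 mm high, fixed to the worktop, with one flat-bottomed round recess 82 mm in diameter and 4 mm deep in its top, its floor lined dark (the large recess, for the weight 66 mm in diameter). The point is the centre of the recess floor, 16 mm above the worktop; z up, x and y along the block's edges
- balance_pan (a point): white bench balance, body 170 mm (x) by 140 mm (y) and 34 mm high, fixed to the worktop, with a flat round steel pan 104 mm in diameter whose top is 45 mm above the worktop. The point is the centre of the pan's top, 27 mm behind the middle of the body; z up, x from the display towards the rear
- beaker: clear empty beaker, 61 mm in diameter, 70 mm high, loose: a bystander. Origin at the centre of its underside
- timer: white wedge-shaped lab timer, 42 x 66 x 32 mm high, loose: a bystander. Origin at the centre of its underside

How it is judged:
At the end, for the whole second after the job is handed in: The 54 mm weight stands upright on the balance pan within 15 mm of its centre; the 66, 40 and 26 mm weights stand upright on the recess floors of the large, medium and small blocks (inside the lip, within 12 mm of the centre, height within 3 mm); all at rest (horizontal distance between weight_d54_center and balance_pan below 0.015 m and z of weight_d54_center in the frame of balance_pan between 0.015 and 0.021 m and angle between each of weight_d54_center, weight_d66_center, weight_d40_center, weight_d26_center's own z axis and vertical below 0.06 rad and linear speed of each of weight_d54, weight_d66, weight_d40, weight_d26 below 0.02 m/s and horizontal distance between weight_d66_center and block_large_seat below 0.012 m and z of weight_d66_center in the frame of block_large_seat between 0.015 and 0.021 m and horizontal distance between weight_d40_center and block_medium_seat below 0.012 m and z of weight_d40_center in the frame of block_medium_seat between 0.015 and 0.021 m and horizontal distance between weight_d26_center and block_small_seat below 0.012 m and z of weight_d26_center in the frame of block_small_seat between 0.015 and 0.021 m); the robot touches nothing.
It fails at once if a weight is tipped over (angle between any of weight_d66_center, weight_d54_center, weight_d40_center, weight_d26_center's own z axis and vertical above 0.7 rad).
It fails at once if the balance is struck or pressed hard by a weight (over 80 N) (contact force between any of weight_d66, weight_d54, weight_d40, weight_d26 and balance above 80 N).
It fails at once if the beaker or the timer is displaced by more than 20 mm or tipped (distance of any of beaker, timer from where it was at the start of the episode above 0.02 m or angle between any of beaker, timer's own z axis and vertical above 0.4 rad).
It also fails if it takes over 106 s, if anything falls off the work surface, if the arm or the gripper's body presses on something with over 40 N, if the wrist force passes 120 N, or if a joint passes its speed limit or range.

### The arm

A 6-joint arm with a two-finger parallel gripper is mounted at the origin on a cart in front of the work surface, level with it; the furniture and walls round the work are solid. World frame = base frame: x ahead of the robot, y to its left, z up, the work surface at z = 0. Lengths are in m, angles in rad, forces in N, time in s.
With the tool pointing down it reaches from about 0.3 to 0.85 m from the base axis. Payload 4.2 kg.
Tool frame: the origin (TCP) lies at the very end of the fingers, on their centre line; the grasp point (between the pads) lies manip.grasp_offset behind it (manip.grasp_offset is the distance from the TCP to the grasp point, in m); z points along the fingers, y is the direction in which the jaws open and shut (so a half turn about z gives the same grasp; the last joint's range is limited). The gripper opens to 91 mm and grips with 3 to 60 N. Pads are 32 mm wide; open, the fingers measure 118 mm over their backs; the gripper's body (76 mm by 178 mm) begins 60 mm behind the grasp point.
Start: joints at [1.193, 0.32, 1.565, -0, 1.257, -0.02], TCP at [0.201, 0.539, 0.214] pointing down, gripper open.
Joint ranges: [-3.11, 3.11], [-0.84, 2.01], [0.21, 2.61], [-1.34, 4.49], [0.05, 2.63], [-2.56, 2.56]. Speed limits (rad/s): [2.57, 2.57, 3.14, 3.14, 3.14, 3.14].

### API

Orientations are given as [roll, pitch, yaw] about the fixed x, y, z axes, in that order (R = Rz(yaw) Ry(pitch) Rx(roll)).
In Python, from cell import manip, read_camera, get_calibration, close_job gives the robot as it stands.
- The arm moves only by the tool jog_arm, never from a script. Its argument "rows" is one flat list of numbers, 7 for each row, row after row: the gripper's target within -1 to 1 (fully open at 1, half-way at 0, shut at -1), then the shift along the tool's x, y, z in m, then the turn, a rotation vector about the tool's x, y, z in rad. A call has 1 to 5 rows; each row shifts and turns the pose as measured when the row begins, along the tool's axes as they then stand; what a row does not reach is not made up. A row lasts 1/12 s, in which the tool goes at most 41.7 mm and 7.16 degrees, less where a joint would pass 70% of its speed; a pose out of reach is approached as far as the arm can. A call is refused whole if a number of a shift passes 0.0417 or a number of a turn 0.125, either way. A call with a gripper value outside its range is refused whole. The fingers move at their own pace and stop on an object; the grip force is fixed at half the most. Time passes only in rows, so rows that do not move let the fingers close. It gives the time, the measured TCP pose, the force and the opening at its end, in the units of the state.
- manip.get_state(): the state, without advancing time (a new reading comes with each control period).
- read_camera(name): name is "scene" or "top"; returns the picture (420x560x3 uint8, red, green, blue); there is no depth.
- get_calibration(name): a dict with "intrinsics" (3x3 intrinsics, pixels), "k1" (the pictures are not rectified: a ray, as slopes to the right and down, at radius r is drawn at 1 + k1 r^2 times it, then the intrinsics apply), "rvec" (rotation vector, rad) and "tvec" (3), from world to camera coordinates, as OpenCV has them. Camera axes: x right, y down, z forward; pixel columns grow to the right and rows downward; lengths in m; the calibration is good to about 2 mm. A picture is of the moment at which its call begins. get_calibration takes no time and is no camera call.
- close_job(): hands the job in, once; it reports no verdict.
The state is a dict: "clock": time; "q": joint angles; "qvel": joint speeds; "joint_torque": joint torques, N m; "tool_pos": TCP position; "orientation": TCP orientation; "force": force on the tool from outside, world axes, zero at the start; "wrist_torque": the same for the moment, N m; "opening": finger opening in m.
Only numpy, scipy, OpenCV 4.12 (cv2) and the standard library are available. Lean on these libraries where they do the work, as an engineer would, in place of code of your own. Each camera call takes 0.05 s, during which the arm holds its last target.

## Working session

There is one attempt and no reset: what is moved stays moved. The work goes in short steps, Python scripts to look and compute and a tool call to move; the robot and the scene stay as the last step left them, time stands still between calls to the robot, and variables do not carry over. Pictures are saved under pics/ and viewed, and the job is handed in when it is done.

Besides the shell and the picture viewer there is one more tool, called after "Emit:" by a JSON object that holds its "method" and its "body", one argument or row to a line. jog_arm: Moves the arm, as the interface text tells. Its arguments: {"type":"object","properties":{"rows":{"type":"array"}},"required":["rows"]}

```bash
ls; mkdir -p pics; python3 - <<'E'
from cell import manip, read_camera, get_calibration
import cv2
for n in ("scene","top"):
    im=read_camera(n); cv2.imwrite(f"pics/{n}0.png",im[:,:,::-1]); print(n,get_calibration(n))
print(manip.get_state(), manip.grasp_offset)
E
```

```text
pics
scene {'intrinsics': array([[436.32082369,   0.        , 280.51653849],
       [  0.        , 436.32082369, 213.14776075],
       [  0.        ,   0.        ,   1.        ]]), 'k1': -0.007754500695030732, 'rvec': array([ 2.25028321, -0.7264145 ,  0.2887488 ]), 'tvec': array([-0.40012779,  0.30946964,  1.09255522])}
top {'intrinsics': array([[448.08682692,   0.        , 280.62050136],
       [  0.        , 448.08682692, 207.06596919],
       [  0.        ,   0.        ,   1.        ]]), 'k1': -0.09286921113363308, 'rvec': array([ 2.11816829, -2.12803942,  0.20339101]), 'tvec': array([0.03486213, 0.54498589, 1.13511653])}
{'clock': 0.1, 'q': array([ 1.19300906e+00,  3.20231248e-01,  1.56552204e+00,  3.85325785e-06,
        1.25737390e+00, -2.00099092e-02]), 'qvel': array([-0.00122507, -0.00107769, -0.00079186, -0.00092827,  0.00238421,
        0.00182135]), 'joint_torque': array([-5.72214958e-04, -4.13335240e+01, -2.32507968e+01,  7.28724548e-02,
        4.22327360e-02, -4.70855593e-05]), 'tool_pos': array([0.20120655, 0.53819011, 0.21321604]), 'orientation': array([-3.14005849e+00, -3.43669868e-05,  2.78381408e+00]), 'force': array([ 0.42145199, -0.38530878,  0.28951952]), 'wrist_torque': array([ 0.03991165, -0.03904481, -0.00657101]), 'opening': 0.09119140604677452} 0.0188
```

View pics/scene0.png

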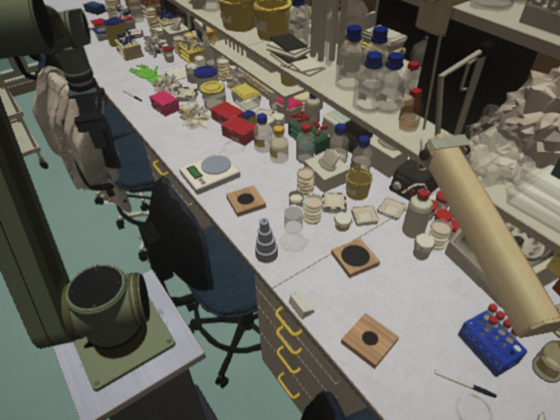

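View pics/top0.png

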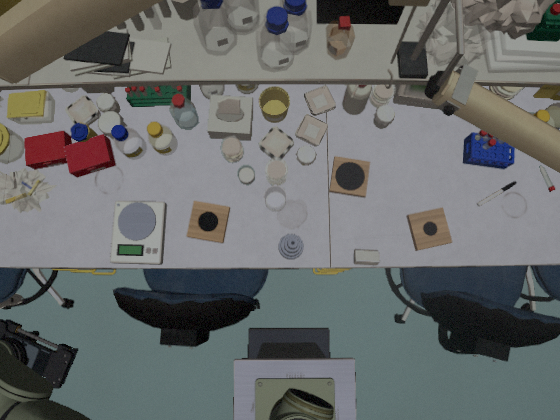

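Top view: stack near (290,246), beaker (275,198), timer (366,257). The blocks are medium (208,222), large (350,176) and small (430,229), and the balance pan is at (137,222). Next I'll measure each of them.

```bash
cat > h.py <<'E'
import numpy as np, cv2
from cell import manip, read_camera, get_calibration
from scipy.spatial.transform import Rotation as Rn
C={n:get_calibration(n) for n in("scene","top")}
def ray(n,uv):
    c=C[n];K=c["intrinsics"];x=(uv[0]-K[0,2])/K[0,0];y=(uv[1]-K[1,2])/K[1,1]
    rd=np.hypot(x,y); r=rd
    for _ in range(20): r=rd/(1+c["k1"]*r*r)
    s=r/rd if rd>0 else 1
    R=cv2.Rodrigues(c["rvec"])[0]
    return -R.T@c["tvec"], R.T@np.array([x*s,y*s,1.])
def onz(n,uv,z):
    o,d=ray(n,uv); return o+d*(z-o[2])/d[2]
def proj(n,p):
    c=C[n];R=cv2.Rodrigues(c["rvec"])[0];q=R@np.array(p)+c["tvec"];x,y=q[:2]/q[2];f=1+c["k1"]*(x*x+y*y)
    K=c["intrinsics"];return np.array([K[0,0]*x*f+K[0,2],K[1,1]*y*f+K[1,2]])
def snap(n,f): 
    im=np.ascontiguousarray(read_camera(n)[:,:,::-1]); cv2.imwrite(f,im); return im
def circfit(P):
    A=np.c_[2*P,np.ones(len(P))];b=(P**2).sum(1);s=np.linalg.lstsq(A,b,rcond=None)[0]
    return s[:2],np.sqrt(s[2]+s[:2]@s[:2])
E
python3 - <<'E'
from h import *
t=cv2.imread("pics/top0.png");s=cv2.imread("pics/scene0.png")
# dark recess floors
for n,im,g in(("top",t,{"L":(350,176),"M":(208,222),"S":(430,229)}),("scene",s,{"L":(355,257),"M":(243,200),"S":(370,338)})):
    gray=cv2.cvtColor(im,6)
    m=(gray<75).astype(np.uint8)
    k,lab,st,ce=cv2.connectedComponentsWithStats(m)
    for a,(u,v) in g.items():
        l=lab[v,u]; 
        cs=cv2.findContours((lab==l).astype(np.uint8),0,1)[0][0][:,0].astype(float)
        P=np.array([onz(n,p,.016)[:2] for p in cs]);c,r=circfit(P)
        print(n,a,gray[v,u],st[l],"centroid",onz(n,ce[l],.016),"fit",c,r)
# pan
hsv=cv2.cvtColor(t,40);print(hsv[222,137],hsv[222,115])
cv2.imwrite("pics/z1.png",cv2.resize(t[150:280,100:480],None,fx=2.1,fy=2.1,interpolation=2))
cv2.imwrite("pics/z2.png",cv2.resize(t[180:270,245:345],None,fx=6,fy=6,interpolation=2))
cv2.imwrite("pics/z3.png",cv2.resize(s[190:280,225:325],None,fx=6,fy=6,interpolation=2))
E
```

```text
top L 48 [335 162  30  28 640] centroid [ 0.63963388 -0.15955725  0.016     ] fit [ 0.63988049 -0.15966553] 0.03906881681222058
top M 23 [198 212  20  20 309] centroid [0.51390802 0.23091721 0.016     ] fit [0.51398904 0.23093812] 0.02597182066055756
top S 46 [423 222  14  14 148] centroid [ 0.49103052 -0.37567417  0.016     ] fit [ 0.49105666 -0.37563064] 0.017874039084216437
scene L 46 [342 246  28  20 445] centroid [ 0.64217964 -0.15725673  0.016     ] fit [ 0.64263812 -0.15663066] 0.03732079637217192
scene M 44 [238 194  16  10 131] centroid [0.51691581 0.23445678 0.016     ] fit [0.51706672 0.2346574 ] 0.023788105567358164
scene S 44 [362 332  16  13 164] centroid [ 0.49350639 -0.37255208  0.016     ] fit [ 0.49358274 -0.37240948] 0.0173595067919794
[111  33 122] [ 50  10 161]
```

View pics/z1.png

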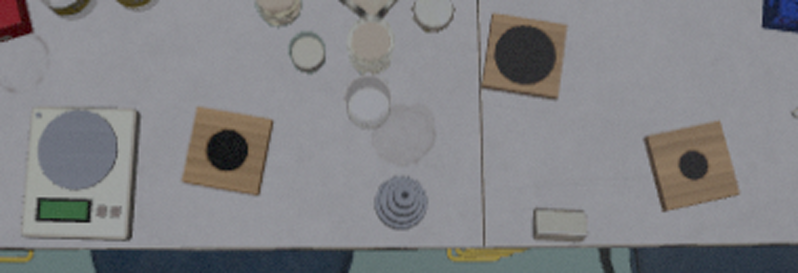

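View pics/z2.png

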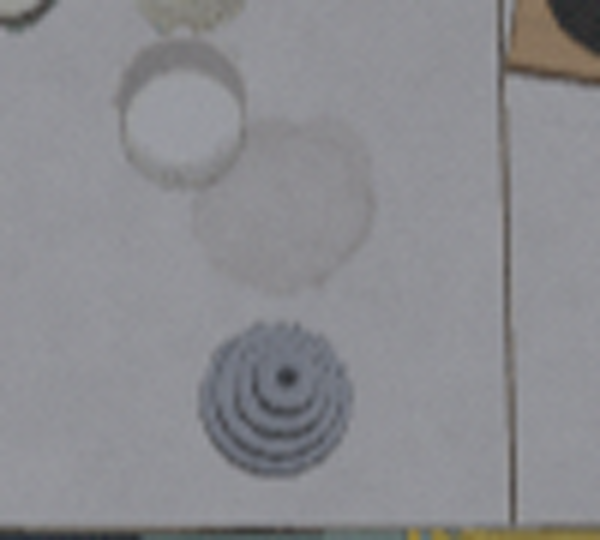

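View pics/z3.png

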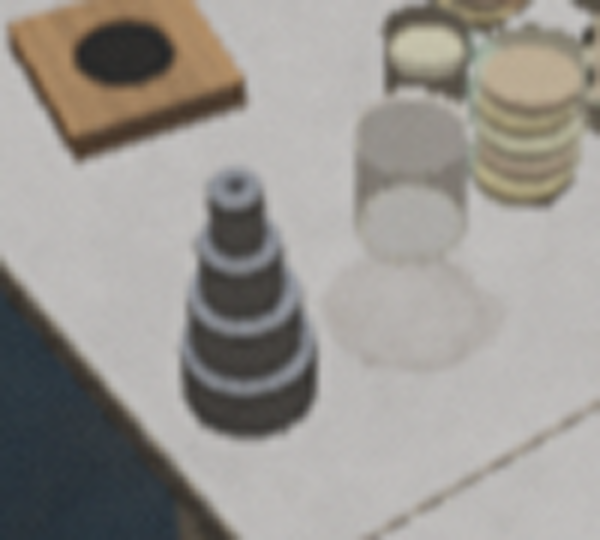

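```bash
python3 - <<'E'
from h import *
t=cv2.imread("pics/top0.png");s=cv2.imread("pics/scene0.png")
z=lambda u,v,x0,y0:(x0+(u+.5)/6-.5,y0+(v+.5)/6-.5)
pt=z(287,377,245,180);ps=z(235,185,225,190)
print("dot",onz("top",pt,.144),onz("scene",ps,.144))
# two-view
o1,d1=ray("top",pt);o2,d2=ray("scene",ps)
k=np.linalg.lstsq(np.c_[d1,-d2],o2-o1,rcond=None)[0];print("tri",o1+k[0]*d1,o2+k[1]*d2)
# bottom weight silhouette in top at z .036
print("d66 L/R/bottom top", onz("top",z(199,398,245,180),.036),onz("top",z(352,398,245,180),.036),onz("top",z(276,477,245,180),.036))
print("scene base L/R",onz("scene",z(182,380,225,190),.018),onz("scene",z(316,375,225,190),.018))
# pan
for n,im,(u,v) in(("top",t,(137,222)),("scene",s,(216,165))):
    ref=cv2.cvtColor(im,cv2.COLOR_BGR2LAB).astype(int); d=np.abs(ref-ref[v,u]).sum(2)
    m=(d<16).astype(np.uint8);m=cv2.morphologyEx(m,cv2.MORPH_OPEN,np.ones((3,3),np.uint8));k,lab,st,ce=cv2.connectedComponentsWithStats(m);l=lab[v,u]
    cs=cv2.findContours((lab==l).astype(np.uint8),0,1)[0][0][:,0].astype(float)
    P=np.array([onz(n,p,.045)[:2] for p in cs]);c,r=circfit(P);print(n,"pan",st[l],c,r,onz(n,ce[l],.045))
# beaker rim (top) / base
print("beaker rim",onz("top",z(182,95,245,180),.07)," scene base",onz("scene",z(411,222,225,190),0),"timer",onz("top",(366,257),.03), onz("scene",(301,304),.02))
print("table edge",onz("top",(290,266),0))
E
```

```text
dot [0.44081975 0.00461067 0.144     ] [0.44297541 0.00684234 0.144     ]
tri [0.44049493 0.00469432 0.14693702] [0.44139277 0.00427326 0.14704831]
d66 L/R/bottom top [0.44366296 0.04037464 0.036     ] [ 0.4433264 -0.0270158  0.036    ] [0.40877582 0.00676359 0.036     ]
scene base L/R [0.41419319 0.01862593 0.018     ] [ 0.46813257 -0.01678786  0.018     ]
top pan [ 118  203   37   37 1094] [0.51062301 0.41809605] 0.04942613431286875 [0.51027677 0.41787937 0.045     ]
scene pan [202 156  29  17 389] [0.51310117 0.41944419] 0.046952336845199505 [0.51248388 0.41870468 0.045     ]
beaker rim [0.57277139 0.04716761 0.07      ]  scene base [0.57642921 0.05187351 0.        ] timer [ 0.41333559 -0.19367308  0.03      ] [ 0.41536016 -0.19866107  0.02      ]
table edge [0.39275862 0.0076322  0.        ]
```

Both views agree to 2–4 mm. The triangulated height of the top is 0.147, which fits the expected 0.144. I'll use these averaged positions:

| Item | x | y |
|---|---|---|
| Stack | 0.442 | 0.0055 |
| Pan | 0.512 | 0.419 |
| Large seat | 0.641 | -0.158 |
| Medium seat | 0.5155 | 0.233 |
| Small seat | 0.492 | -0.374 |

First I'll turn the jaws to world y.

Emit:
{"method": "jog_arm", "body": {
  "rows": [1,0,0,0,0,0,-0.12,1,0,0,0,0,0,-0.12,1,0,0,0,0,0,-0.118]
}}

```text
clock: 0.35
tool_pos: [0.2009, 0.5373, 0.2117]
orientation: [-3.137, -0.002, -3.128]
force: [-0.1, 0.4, -0.8]
opening: 0.091
```

Emit:
{"method": "jog_arm", "body": {
  "rows": [1,-0.016,-0.035,0,0,0,0,1,-0.016,-0.035,0,0,0,0,1,-0.016,-0.035,0,0,0,0,1,-0.016,-0.035,0,0,0,0,1,-0.016,-0.035,0,0,0,0]
}}

```text
clock: 0.77
tool_pos: [0.2834, 0.3636, 0.2082]
orientation: [-3.136, -0.005, -3.111]
force: [1.4, -0.9, 0.4]
opening: 0.0914
```

Emit:
{"method": "jog_arm", "body": {
  "rows": [1,-0.016,-0.035,0,0,0,0,1,-0.016,-0.035,0,0,0,0,1,-0.016,-0.035,0,0,0,0,1,-0.016,-0.035,0,0,0,0,1,-0.016,-0.035,0,0,0,0]
}}

```text
clock: 1.18
tool_pos: [0.3695, 0.1817, 0.2075]
orientation: [-3.135, -0.006, -3.108]
force: [0.4, 0.7, 1.2]
opening: 0.0913
```

```bash
cat > d.py <<'E'
import sys
from h import *
# usage: d.py X Y Z : delta in tool axes to reach TCP target with yaw pi, tool down
s=manip.get_state();R=Rn.from_euler("xyz",s["orientation"]);T=Rn.from_euler("xyz",[np.pi,0,np.pi])
p=np.array([float(a) for a in sys.argv[1:4]])
print("t",s["clock"],"shift",(R.inv().apply(p-s["tool_pos"])).round(4),"turn",((R.inv()*T).as_rotvec()).round(4),"f",s["force"].round(1),"q",s["q"].round(2),"op",round(s["opening"],4))
E
python3 d.py .442 .0055 .2
```

```text
t 1.1833 shift [-0.0666 -0.1785  0.0083] turn [-0.0069 -0.0062  0.0337] f [0.4 0.7 1.2] q [ 0.43  0.07  1.91 -0.    1.17 -1.17] op 0.0913
```

Emit:
{"method": "jog_arm", "body": {
  "rows": [1,-0.014,-0.036,0.002,-0.002,-0.002,0.008,1,-0.014,-0.036,0.002,-0.002,-0.002,0.008,1,-0.014,-0.036,0.002,-0.002,-0.001,0.008,1,-0.014,-0.036,0.002,-0.001,-0.001,0.008,1,-0.011,-0.034,0,0,0,0.002]
}}

```text
clock: 1.6
tool_pos: [0.441, -0.0048, 0.1992]
orientation: [3.14, 0.001, 3.14]
force: [1.3, -0.0, 0.5]
opening: 0.0912
```

```bash
python3 d.py .442 .0055 .2
```

```text
t 1.6 shift [-0.001   0.0103 -0.0008] turn [ 0.0011  0.0011 -0.0021] f [ 1.3 -0.   0.5] q [-0.04  0.12  1.87  0.    1.15 -1.61] op 0.0912
```

Emit:
{"method": "jog_arm", "body": {
  "rows": [1,0,0,0,0,0,0,1,0,0,0,0,0,0]
}}

```text
clock: 1.77
tool_pos: [0.4424, -0.0113, 0.1985]
orientation: [-3.14, 0.001, 3.13]
force: [0.2, 0.2, 0.4]
opening: 0.0913
```

```bash
python3 d.py .442 .0055 .12; python3 - <<'E'
from h import *
t=snap("top","pics/t1.png");s=snap("scene","pics/s1.png")
cv2.imwrite("pics/c1.png",np.hstack([cv2.resize(t[190:270,240:340],None,fx=4,fy=4,interpolation=2),cv2.resize(s[160:260,220:320],None,fx=3.2,fy=3.2,interpolation=2)]))
E
```

```text
t 1.7667 shift [0.0006 0.0169 0.0784] turn [-0.0011  0.0005 -0.012 ] f [0.2 0.2 0.4] q [-0.05  0.12  1.87 -0.    1.15 -1.61] op 0.0913
```

View pics/c1.png

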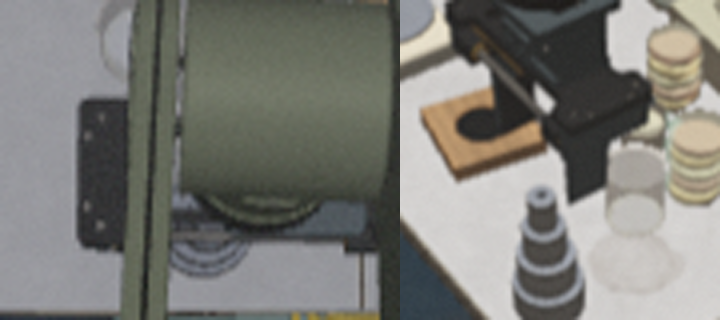

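```bash
python3 - <<'E'
from h import *
for p in [(.442,-.011,.199),(.442,.0345,.199),(.442,-.0565,.199)]: 
  a=proj("scene",p); b=proj("top",p); print(p,a,"crop",400+(a[0]-220)*3.2,(a[1]-160)*3.2,"top crop",(b[0]-240)*4,(b[1]-190)*4)
E
```

```text
(0.442, -0.011, 0.199) [266.45344273 209.5859577 ] crop 548.6510167392944 158.6750646515774 top crop 239.62292612102328 196.84515092072195
(0.442, 0.0345, 0.199) [256.79113615 199.94870941] crop 517.7316356922381 127.83587011832998 top crop 159.9373686111212 197.23312339534118
(0.442, -0.0565, 0.199) [276.58504457 219.69111365] crop 581.0721426387887 191.01156368583054 top crop 319.2068048553708 196.4102366366792
```

The picture shows the near finger's tip at about the projected spot (581,191), so the robot and camera frames agree. I'll centre in y, then go down.

Emit:
{"method": "jog_arm", "body": {
  "rows": [1,0,0.012,0,0,0,-0.01,1,0,0.004,0.015,0,0,0,1,0,0,0.015,0,0,0,1,0,0,0.008,0,0,0,1,0,0,0,0,0,0]
}}

```text
clock: 2.28
tool_pos: [0.4407, 0.0137, 0.1601]
orientation: [3.141, 0.002, -3.13]
force: [0.3, 0.1, -0.3]
opening: 0.0911
```

```bash
python3 d.py .442 .0055 .12
```

```text
t 2.2833 shift [-0.0011 -0.0082  0.0401] turn [0.0007 0.0023 0.0117] f [ 0.3  0.1 -0.3] q [ 0.    0.15  1.94  0.    1.05 -1.58] op 0.0911
```

Emit:
{"method": "jog_arm", "body": {
  "rows": [1,-0.001,-0.006,0.01,0,0,0.008,1,0,0,0.01,0,0,0,1,0,0,0.01,0,0,0,1,0,0,0.003,0,0,0,1,0,0,0,0,0,0]
}}

```text
clock: 2.7
tool_pos: [0.442, 0.0119, 0.1282]
orientation: [3.14, 0.005, -3.13]
force: [-0.4, -0.1, 0.8]
opening: 0.0913
```

```bash
python3 d.py .442 .0055 .12
```

```text
t 2.7 shift [ 0.0001 -0.0064  0.0082] turn [0.0015 0.0048 0.0114] f [-0.4 -0.1  0.8] q [-0.    0.19  1.99  0.    0.96 -1.58] op 0.0913
```

Emit:
{"method": "jog_arm", "body": {
  "rows": [1,0,-0.006,0.005,0,-0.004,0.01,1,0,-0.003,0.003,0,0,0.003,1,0,0,0.001,0,0,0,1,0,0,0,0,0,0]
}}

```text
clock: 3.03
tool_pos: [0.4432, 0.0028, 0.1203]
orientation: [3.14, 0.013, 3.14]
force: [-0.8, 0.6, -0.1]
opening: 0.0913
```

```bash
python3 d.py .442 .0055 .12
```

```text
t 3.0333 shift [0.0012 0.0027 0.0003] turn [ 0.0015  0.0125 -0.0013] f [-0.8  0.6 -0.1] q [-0.02  0.2   2.    0.    0.93 -1.59] op 0.0913
```

Emit:
{"method": "jog_arm", "body": {
  "rows": [1,0.001,0.002,0,0.001,0.01,0,1,0,0,0,0,0.002,0,0,0,0,0,0,0,0]
}}

```text
clock: 3.28
tool_pos: [0.4426, 0.0047, 0.121]
orientation: [3.141, 0.001, 3.139]
force: [0.5, 0.9, 1.5]
opening: 0.0869
```

```bash
python3 d.py .442 .0055 .12
```

```text
t 3.2833 shift [0.0006 0.0008 0.001 ] turn [ 0.0005  0.0007 -0.0023] f [0.5 0.9 1.5] q [-0.02  0.2   1.99  0.    0.95 -1.58] op 0.0869
```

Emit:
{"method": "jog_arm", "body": {
  "rows": [-0.3,0,0,0,0,0,0,-0.3,0,0,0,0,0,0,-0.3,0,0,0,0,0,0,-1,0,0,0,0,0,0,-1,0,0,0,0,0,0]
}}

```text
clock: 3.7
tool_pos: [0.443, 0.0049, 0.1213]
orientation: [3.141, 0.001, 3.14]
force: [0.6, -0.2, -0.0]
opening: 0.054
```

Emit:
{"method": "jog_arm", "body": {
  "rows": [-1,0,0,0,0,0,0,-1,0,0,0,0,0,0,-1,0,0,0,0,0,0]
}}

```text
clock: 3.95
tool_pos: [0.4429, 0.0049, 0.1213]
orientation: [3.141, 0.001, 3.14]
force: [-0.3, 0.4, 0.2]
opening: 0.0342
```

```bash
python3 d.py .442 .0055 .12
```

```text
t 3.95 shift [0.0009 0.0006 0.0013] turn [ 0.0005  0.0013 -0.0019] f [-0.3  0.4  0.2] q [-0.02  0.2   1.99  0.    0.95 -1.58] op 0.0342
```

Emit:
{"method": "jog_arm", "body": {
  "rows": [-1,0,0,0,0,0,0,-1,0,0,0,0,0,0,-1,0,0,0,0,0,0,-1,0,0,0,0,0,0]
}}

```text
clock: 4.28
tool_pos: [0.4429, 0.0049, 0.1213]
orientation: [3.141, 0.001, 3.14]
force: [0.0, 0.4, 0.7]
opening: 0.0254
```

```bash
python3 d.py .442 .0055 .12
```

```text
t 4.2833 shift [0.0009 0.0006 0.0013] turn [ 0.0007  0.0013 -0.0019] f [0.  0.4 0.7] q [-0.02  0.2   1.99  0.    0.95 -1.58] op 0.0254
```

Emit:
{"method": "jog_arm", "body": {
  "rows": [-1,0,0,-0.005,0,0,0,-1,0,0,-0.012,0,0,0,-1,0,0,-0.02,0,0,0,-1,0,0,-0.012,0,0,0,-1,0,0,-0.005,0,0,0]
}}

```text
clock: 4.7
tool_pos: [0.4405, 0.0048, 0.1759]
orientation: [3.141, -0.006, 3.14]
force: [-1.1, -0.5, -1.6]
opening: 0.0253
```

```bash
python3 d.py .492 -.374 .2;python3 - <<'E'
from h import *
s=snap("scene","pics/s2.png")
cv2.imwrite("pics/c2.png",cv2.resize(s[140:280,200:340],None,fx=4,fy=4,interpolation=2))
E
```

```text
t 4.7 shift [-0.0521 -0.3787 -0.0246] turn [ 0.0005 -0.0062 -0.0019] f [-1.1 -0.5 -1.6] q [-0.02  0.14  1.91  0.    1.1  -1.58] op 0.0253
```

View pics/c2.png

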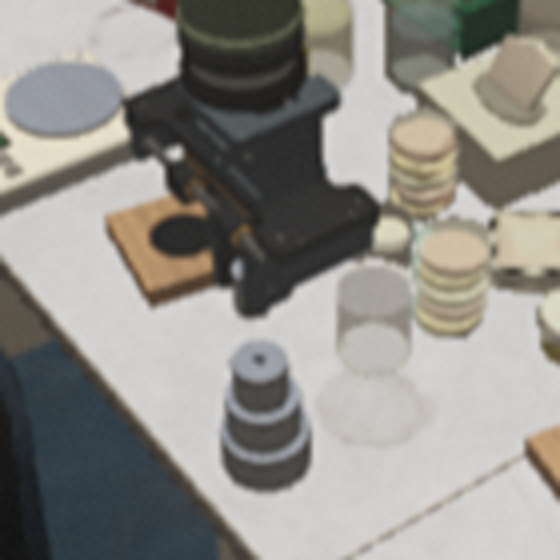

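The stack now has three weights and the d26 is in the gripper. I'll carry it to the small block.

Emit:
{"method": "jog_arm", "body": {
  "rows": [-1,0,-0.015,-0.01,0,0,0,-1,-0.005,-0.03,-0.01,0,0,0,-1,-0.006,-0.035,0,0,0,0,-1,-0.006,-0.035,0,0,0,0,-1,-0.006,-0.035,0,0,0,0]
}}

```text
clock: 5.17
tool_pos: [0.4627, -0.1444, 0.1955]
orientation: [3.138, -0.007, -3.133]
force: [0.6, 0.2, -2.2]
opening: 0.0252
```

Emit:
{"method": "jog_arm", "body": {
  "rows": [-1,-0.006,-0.035,0,0,0,0,-1,-0.006,-0.035,0,0,0,0,-1,-0.006,-0.035,0,0,0,0,-1,-0.006,-0.035,0,0,0,0,-1,-0.003,-0.03,0,0,0,0]
}}

```text
clock: 5.58
tool_pos: [0.4898, -0.3229, 0.1907]
orientation: [3.135, -0.011, -3.133]
force: [-0.3, -0.5, -0.8]
opening: 0.025
```

```bash
python3 d.py .492 -.374 .2
```

```text
t 5.5833 shift [-0.0017 -0.0511 -0.0097] turn [ 0.0065 -0.0109  0.0081] f [-0.3 -0.5 -0.8] q [-0.6   0.36  1.56 -0.    1.23 -2.18] op 0.025
```

Emit:
{"method": "jog_arm", "body": {
  "rows": [-1,0,-0.025,0,0.003,-0.005,0.004,-1,0,-0.015,0,0.003,-0.005,0.003,-1,0,-0.006,0.005,0,0,0,-1,0,0,0.01,0,0,0,-1,0,0,0.01,0,0,0]
}}

```text
clock: 6.0
tool_pos: [0.4893, -0.3765, 0.1608]
orientation: [3.141, -0.002, 3.136]
force: [-0.5, 0.0, -0.5]
opening: 0.0251
```

```bash
python3 d.py .492 -.374 .031
```

```text
t 6.0 shift [-0.0029  0.0025  0.1297] turn [ 0.0006 -0.0018 -0.0057] f [-0.5  0.  -0.5] q [-0.67  0.42  1.54 -0.    1.18 -2.24] op 0.0251
```

Emit:
{"method": "jog_arm", "body": {
  "rows": [-1,-0.002,0.002,0.02,0,0,-0.005,-1,-0.001,0,0.025,0,0,0,-1,0,0,0.025,0,0,0,-1,0,0,0.015,0,0,0,-1,0,0,0.005,0,0,0]
}}

```text
clock: 6.42
tool_pos: [0.4905, -0.3638, 0.0628]
orientation: [3.134, -0.006, -3.136]
force: [-1.0, 0.8, -0.6]
opening: 0.0252
```

```bash
python3 d.py .492 -.374 .031
```

```text
t 6.4167 shift [-0.0017 -0.0105  0.0317] turn [ 0.008  -0.0065  0.0058] f [-1.   0.8 -0.6] q [-0.66  0.51  1.68  0.    0.97 -2.24] op 0.0252
```

Emit:
{"method": "jog_arm", "body": {
  "rows": [-1,0,-0.006,0,0.006,-0.005,0.005,-1,0,-0.004,0.003,0,0,0,-1,0,-0.001,0.004,0,0,0,-1,0,0,0.002,0,0,0]
}}

```text
clock: 6.75
tool_pos: [0.4905, -0.3717, 0.0526]
orientation: [3.138, -0.003, -3.137]
force: [-0.6, -1.3, -0.4]
opening: 0.0251
```

```bash
python3 d.py .492 -.374 .031
```

```text
t 6.75 shift [-0.0015 -0.0024  0.0216] turn [ 0.0035 -0.0028  0.0042] f [-0.6 -1.3 -0.4] q [-0.67  0.52  1.68  0.    0.95 -2.24] op 0.0251
```

Before lowering, I'll check the camera view.

Emit:
{"method": "jog_arm", "body": {
  "rows": [-1,-0.001,-0.002,0.004,0.003,-0.003,0.004,-1,0,-0.001,0.004,0,0,0,-1,0,0,0.002,0,0,0,-1,0,0,0,0,0,0]
}}

```text
clock: 7.08
tool_pos: [0.4928, -0.3762, 0.0437]
orientation: [-3.139, 0.004, 3.141]
force: [-0.6, 0.3, -0.5]
opening: 0.0256
```

```bash
python3 d.py .492 -.374 .031;python3 - <<'E'
from h import *
s=snap("scene","pics/s3.png");t=snap("top","pics/t3.png")
cv2.imwrite("pics/c3.png",np.hstack([cv2.resize(s[270:390,310:430],None,fx=3.3,fy=3.3,interpolation=2),cv2.resize(t[180:280,380:480],None,fx=3.96,fy=3.96,interpolation=2)]))
E
```

```text
t 7.0833 shift [0.0009 0.0023 0.0127] turn [-0.0026  0.0042 -0.0008] f [-0.6  0.3 -0.5] q [-0.67  0.53  1.68  0.    0.92 -2.24] op 0.0256
```

View pics/c3.png

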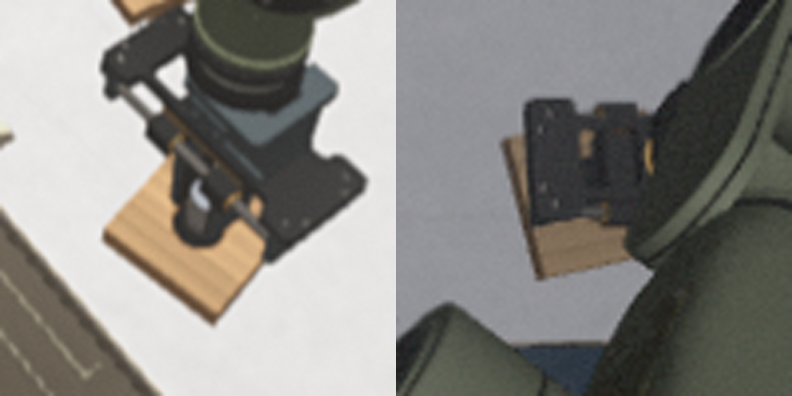

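The d26 is over the small recess in the scene view. Lowering it now, with an eye on the force.

Emit:
{"method": "jog_arm", "body": {
  "rows": [-1,0.001,0.001,0.004,-0.001,0.003,0,-1,0,0.001,0.004,0,0,0,-1,0,0,0.002,0,0,0,-1,0,0,0.001,0,0,0,-1,0,0,0,0,0,0]
}}

```text
clock: 7.6
tool_pos: [0.492, -0.3741, 0.0322]
orientation: [-3.14, 0.002, 3.141]
force: [-0.4, 0.9, -1.0]
opening: 0.0252
```

```bash
python3 d.py .492 -.374 .03
```

```text
t 7.6 shift [-0.      0.0001  0.0022] turn [-0.002   0.0017 -0.0008] f [-0.4  0.9 -1. ] q [-0.67  0.54  1.7  -0.    0.9  -2.24] op 0.0252
```

Emit:
{"method": "jog_arm", "body": {
  "rows": [-1,0,0,0.002,0,0,0,-1,0,0,0.001,0,0,0,-1,0,0,0,0,0,0]
}}

```text
clock: 7.85
tool_pos: [0.4921, -0.3741, 0.0293]
orientation: [-3.139, 0.002, 3.141]
force: [0.3, 0.4, -1.3]
opening: 0.0254
```

```bash
python3 d.py .492 -.374 .03
```

```text
t 7.85 shift [ 0.0001  0.0001 -0.0007] turn [-0.0021  0.0019 -0.0006] f [ 0.3  0.4 -1.3] q [-0.67  0.55  1.7  -0.    0.89 -2.24] op 0.0254
```

Emit:
{"method": "jog_arm", "body": {
  "rows": [-1,0,0,0.001,0,0,0,-1,0,0,0.001,0,0,0,-1,0,0,0,0,0,0]
}}

```text
clock: 8.1
tool_pos: [0.4923, -0.3742, 0.0297]
orientation: [-3.139, 0.003, 3.141]
force: [0.8, -0.3, -1.3]
opening: 0.0253
```

Emit:
{"method": "jog_arm", "body": {
  "rows": [-1,0,0,0.003,0,0,0,-1,0,0,0.002,0,0,0]
}}

```text
clock: 8.27
tool_pos: [0.4927, -0.3745, 0.0292]
orientation: [-3.138, 0.004, 3.141]
force: [-3.6, 3.2, 10.8]
opening: 0.0253
```

Contact shows at 10.8 N at the expected height, so it's on the floor. I'll release and rise.

Emit:
{"method": "jog_arm", "body": {
  "rows": [-0.2,0,0,-0.0005,0,0,0,-0.2,0,0,0,0,0,0,0,0,0,0,0,0,0,0,0,0,0,0,0,0]
}}

```text
clock: 8.6
tool_pos: [0.4935, -0.3752, 0.0308]
orientation: [-3.136, 0.007, 3.141]
force: [-0.4, 0.6, -0.6]
opening: 0.0448
```

Emit:
{"method": "jog_arm", "body": {
  "rows": [0,0,0,0,0,0,0,0.2,0,0,-0.01,0,0,0,0.2,0,0,-0.02,0,0,0,0.2,0,0,-0.03,0,0,0,0.2,0,0,-0.03,0,0,0]
}}

```text
clock: 9.02
tool_pos: [0.489, -0.3716, 0.116]
orientation: [3.136, -0.008, 3.141]
force: [-0.6, -0.3, -0.5]
opening: 0.0548
```

```bash
python3 d.py .442 .005 .18;python3 - <<'E'
from h import *
s=snap("scene","pics/s4.png");t=snap("top","pics/t4.png")
cv2.imwrite("pics/c4.png",np.hstack([cv2.resize(s[200:400,220:420],None,fx=2.9,fy=2.9,interpolation=2)]))
E
```

```text
t 9.0167 shift [ 0.0478  0.3769 -0.0615] turn [ 0.0055 -0.0075 -0.0009] f [-0.6 -0.3 -0.5] q [-0.67  0.46  1.61 -0.    1.09 -2.24] op 0.0548
```

View pics/c4.png

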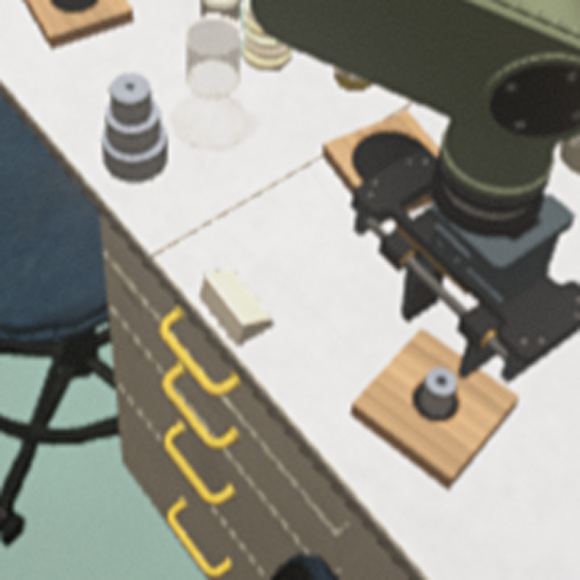

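The d26 stands in the small recess (crop 440,385). The remaining three weights are still standing.

```bash
python3 - <<'E'
from h import *
z=lambda u,v:(220+(u+.5)/2.9-.5,200+(v+.5)/2.9-.5)
print("d26 scene",onz("scene",z(440,380),.052),"seat scene .4935 -.3725")
print("d40 scene",onz("scene",z(129,88),.108))
t=cv2.imread("pics/t4.png");cv2.imwrite("pics/c4t.png",np.hstack([cv2.resize(t[200:280,250:350],None,fx=4,fy=4,interpolation=2),cv2.resize(t[190:270,380:480],None,fx=4,fy=4,interpolation=2)]))
E
```

```text
d26 scene [ 0.49178981 -0.37327912  0.052     ] seat scene .4935 -.3725
d40 scene [0.44185124 0.00570868 0.108     ]
```

View pics/c4t.png

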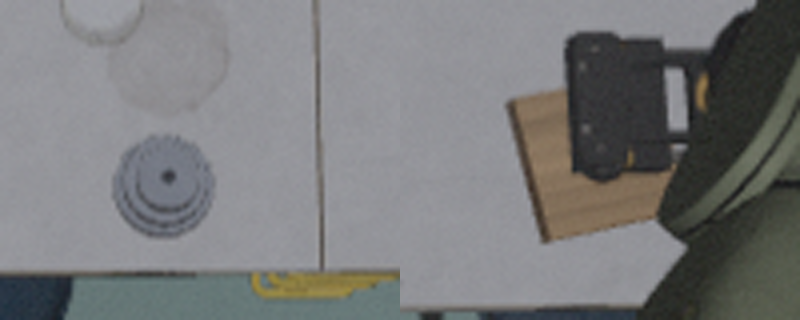

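Emit:
{"method": "jog_arm", "body": {
  "rows": [0.2,0,0.01,-0.03,0,-0.004,0,0.3,0.005,0.025,-0.02,0.002,-0.003,0,0.4,0.005,0.035,-0.01,0.002,0,0,0.4,0.005,0.035,0,0,0,0,0.4,0.005,0.035,0,0,0,0]
}}

```text
clock: 9.53
tool_pos: [0.4729, -0.2362, 0.1824]
orientation: [-3.131, 0.014, 3.132]
force: [0.3, 0.2, -0.0]
opening: 0.0639
```

Emit:
{"method": "jog_arm", "body": {
  "rows": [0.4,0.005,0.035,0,-0.003,0.004,-0.003,0.4,0.005,0.035,0,-0.003,0.004,-0.003,0.4,0.005,0.035,0,-0.002,0.003,-0.003,0.4,0.005,0.035,0,0,0,0,0.4,0.005,0.03,0,0,0,0]
}}

```text
clock: 9.95
tool_pos: [0.445, -0.0579, 0.181]
orientation: [-3.141, 0.002, 3.139]
force: [0.5, -0.4, 0.3]
opening: 0.0638
```

```bash
python3 d.py .441 .005 .087; python3 - <<'E'
from h import *
print(onz("top",(250+168.5/4-.5,200+177.5/4-.5),.108))
E
```

```text
t 9.95 shift [0.0044 0.063  0.094 ] turn [-0.0011  0.002  -0.0028] f [ 0.5 -0.4  0.3] q [-0.15  0.15  1.89 -0.    1.1  -1.72] op 0.0638
[0.44117458 0.00558557 0.108     ]
```

Emit:
{"method": "jog_arm", "body": {
  "rows": [0.4,0.003,0.028,0,0,0,-0.003,0.4,0,0.018,0,0,0,0,0.4,0,0.01,0,0,0,0,0.4,0,0.003,0.005,0,0,0,0.4,0,0,0.01,0,0,0]
}}

```text
clock: 10.37
tool_pos: [0.4391, 0.0097, 0.166]
orientation: [3.141, 0.003, -3.133]
force: [0.2, -0.6, 0.7]
opening: 0.0635
```

```bash
python3 d.py .4415 .0055 .087
```

```text
t 10.3667 shift [-0.0022 -0.0043  0.079 ] turn [0.0009 0.003  0.0083] f [ 0.2 -0.6  0.7] q [-0.    0.15  1.93  0.    1.06 -1.58] op 0.0635
```

Emit:
{"method": "jog_arm", "body": {
  "rows": [0.4,-0.001,-0.003,0.01,0,0.002,0.005,0.4,-0.001,-0.002,0.015,0,0,0,0.4,0,-0.001,0.015,0,0,0,0.4,0,0,0.01,0,0,0,0.4,0,0,0.005,0,0,0]
}}

```text
clock: 10.78
tool_pos: [0.4402, 0.0009, 0.1053]
orientation: [-3.141, -0.002, -3.14]
force: [-0.4, 0.3, -0.4]
opening: 0.0638
```

```bash
python3 d.py .4415 .0055 .087
```

```text
t 10.7833 shift [-0.0013  0.0047  0.0183] turn [-0.0005 -0.002   0.0014] f [-0.4  0.3 -0.4] q [-0.02  0.22  2.02 -0.    0.91 -1.6 ] op 0.0638
```

Emit:
{"method": "jog_arm", "body": {
  "rows": [0.4,-0.001,0.004,0.006,0,0,0,0.4,0,0.001,0.006,0,0,0,0.4,0,0,0.003,0,0,0,0.4,0,0,0,0,0,0]
}}

```text
clock: 11.12
tool_pos: [0.4405, 0.0045, 0.0871]
orientation: [-3.141, -0.006, 3.14]
force: [-0.0, -0.4, 0.5]
opening: 0.0642
```

```bash
python3 d.py .4415 .0055 .087
```

```text
t 11.1167 shift [-0.001   0.001   0.0001] turn [-0.0009 -0.0057 -0.0015] f [-0.  -0.4  0.5] q [-0.02  0.24  2.04 -0.    0.86 -1.58] op 0.0642
```

Emit:
{"method": "jog_arm", "body": {
  "rows": [0,-0.0005,0.0005,0,0,-0.005,0,-1,0,0,0,0,0,0,-1,0,0,0,0,0,0,-1,0,0,0,0,0,0,-1,0,0,0,0,0,0]
}}

```text
clock: 11.53
tool_pos: [0.442, 0.0053, 0.0882]
orientation: [-3.141, 0.003, 3.14]
force: [-0.4, -0.3, -2.5]
opening: 0.0396
```

Emit:
{"method": "jog_arm", "body": {
  "rows": [-1,0,0,0,0,0,0,-1,0,0,0,0,0,0]
}}

```text
clock: 11.7
tool_pos: [0.4416, 0.0053, 0.0881]
orientation: [-3.141, 0.002, 3.141]
force: [0.5, -0.1, -1.9]
opening: 0.0394
```

```bash
python3 d.py .4415 .0055 .087
```

```text
t 11.7 shift [0.0001 0.0002 0.0011] turn [-0.0008  0.0021 -0.001 ] f [ 0.5 -0.1 -1.9] q [-0.01  0.24  2.04 -0.    0.86 -1.58] op 0.0394
```

Emit:
{"method": "jog_arm", "body": {
  "rows": [-1,0,0,-0.006,0,0,0,-1,0,0,-0.015,0,0,0,-1,0,0,-0.025,0,0,0,-1,0,0,-0.025,0,0,0,-1,-0.003,0.01,-0.015,0,0,0]
}}

```text
clock: 12.12
tool_pos: [0.4397, 0.0145, 0.174]
orientation: [-3.14, -0.012, 3.139]
force: [0.9, 0.8, -2.0]
opening: 0.0392
```

Emit:
{"method": "jog_arm", "body": {
  "rows": [-1,-0.008,0.02,-0.005,0,0,0,-1,-0.01,0.032,0,0,0,0,-1,-0.01,0.032,0,0,0,0,-1,-0.01,0.032,0,0,0,0,-1,-0.01,0.03,0,0,0,0]
}}

```text
clock: 12.53
tool_pos: [0.4908, 0.1615, 0.186]
orientation: [-3.138, -0.001, 3.131]
force: [0.7, -0.3, -3.0]
opening: 0.0397
```

```bash
python3 d.py .5155 .2327 .1;python3 - <<'E'
from h import *
s=snap("scene","pics/s5.png");t=snap("top","pics/t5.png")
cv2.imwrite("pics/c5.png",np.hstack([cv2.resize(s[170:290,200:320],None,fx=3.3,fy=3.3,interpolation=2),cv2.resize(t[180:280,240:340],None,fx=3.96,fy=3.96,interpolation=2)]))
E
```

```text
t 12.5333 shift [-0.024   0.0717  0.0857] turn [-0.0032 -0.0014 -0.0106] f [ 0.7 -0.3 -3. ] q [ 0.3   0.25  1.74 -0.    1.16 -1.26] op 0.0397
```

View pics/c5.png

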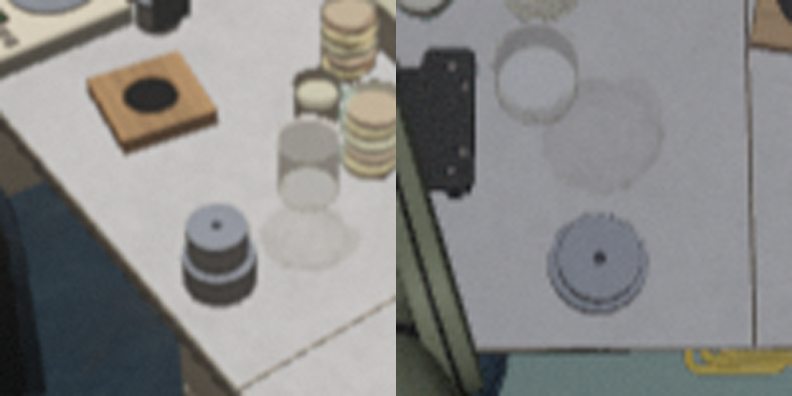

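The two largest weights are left standing. The d54's dot is at scene crop (216,225) and top crop (600-396=204,258).

Emit:
{"method": "jog_arm", "body": {
  "rows": [-1,-0.008,0.025,0,0,0,-0.005,-1,-0.008,0.02,0.005,0,0,-0.004,-1,-0.003,0.01,0.01,0,0,0,-1,0,0.003,0.015,0,0,0,-1,0,0,0.015,0,0,0]
}}

```text
clock: 13.05
tool_pos: [0.5126, 0.2236, 0.1416]
orientation: [-3.14, 0.004, -3.136]
force: [0.1, -0.6, -3.5]
opening: 0.039
```

```bash
python3 d.py .5155 .2327 .06; python3 - <<'E'
from h import *
print("d54",onz("top",(240+204.5/3.96-.5,180+258.5/3.96-.5),.072),onz("scene",(200+216.5/3.3-.5,170+225.5/3.3-.5),.072))
E
```

```text
t 13.05 shift [-0.0026  0.0092  0.0816] turn [-0.0019  0.0042  0.0053] f [ 0.1 -0.6 -3.5] q [ 0.39  0.35  1.71 -0.    1.08 -1.18] op 0.039
d54 [0.44272235 0.00588573 0.072     ] [0.44498736 0.00806644 0.072     ]
```

Emit:
{"method": "jog_arm", "body": {
  "rows": [-1,-0.002,0.006,0.01,0,0.003,0.003,-1,0,0.002,0.015,0,0,0,-1,0,0,0.018,0,0,0,-1,0,0,0.01,0,0,0,-1,0,0,0.004,0,0,0]
}}

```text
clock: 13.47
tool_pos: [0.5117, 0.2288, 0.0781]
orientation: [-3.135, -0.007, 3.141]
force: [0.3, -0.4, -1.8]
opening: 0.0396
```

```bash
python3 d.py .5155 .2327 .04
```

```text
t 13.4667 shift [-0.0041  0.0042  0.038 ] turn [-0.0062 -0.0069 -0.0002] f [ 0.3 -0.4 -1.8] q [ 0.4   0.42  1.78 -0.    0.95 -1.17] op 0.0396
```

Emit:
{"method": "jog_arm", "body": {
  "rows": [-1,-0.003,0.004,0.008,-0.004,-0.005,0,-1,-0.002,0.001,0.01,-0.002,-0.002,0,-1,0,0,0.008,0,0,0,-1,0,0,0.003,0,0,0,-1,0,0,0,0,0,0]
}}

```text
clock: 13.88
tool_pos: [0.5177, 0.2336, 0.0465]
orientation: [3.141, 0.001, 3.14]
force: [-0.8, -0.6, -2.2]
opening: 0.0392
```

```bash
python3 d.py .5155 .2327 .032;python3 - <<'E'
from h import *
s=snap("scene","pics/s6.png");t=snap("top","pics/t6.png")
cv2.imwrite("pics/c6.png",np.hstack([cv2.resize(s[130:250,180:300],None,fx=3.3,fy=3.3,interpolation=2),cv2.resize(t[170:270,160:260],None,fx=3.96,fy=3.96,interpolation=2)]))
E
```

```text
t 13.8833 shift [ 0.0022 -0.0009  0.0145] turn [ 0.0003  0.0011 -0.0016] f [-0.8 -0.6 -2.2] q [ 0.4   0.46  1.81 -0.    0.87 -1.17] op 0.0392
```

View pics/c6.png

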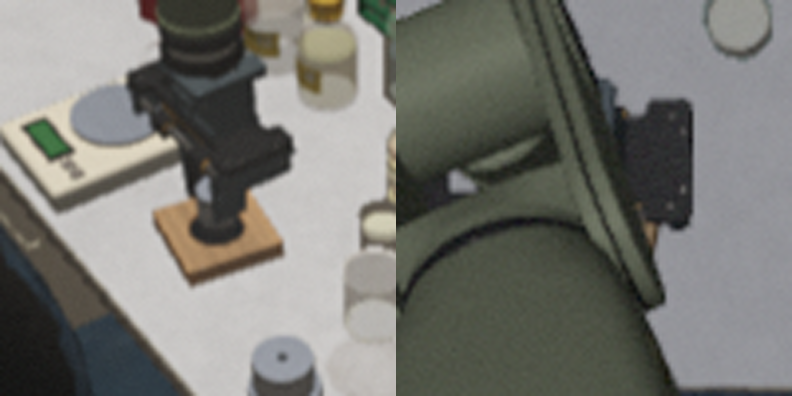

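The d40 is over the medium recess. Lowering it.

Emit:
{"method": "jog_arm", "body": {
  "rows": [-1,0.002,-0.001,0.005,0,0.001,0,-1,0,0,0.005,0,0,0,-1,0,0,0.002,0,0,0,-1,0,0,0.001,0,0,0,-1,0,0,0,0,0,0]
}}

```text
clock: 14.4
tool_pos: [0.5168, 0.2331, 0.0347]
orientation: [3.139, 0.004, 3.14]
force: [0.5, -0.2, -1.8]
opening: 0.0392
```

```bash
python3 d.py .5155 .2327 .032
```

```text
t 14.4 shift [ 0.0014 -0.0004  0.0027] turn [ 0.0021  0.0042 -0.0015] f [ 0.5 -0.2 -1.8] q [ 0.4   0.48  1.82  0.    0.84 -1.17] op 0.0392
```

Emit:
{"method": "jog_arm", "body": {
  "rows": [-1,0.001,0,0.002,0.002,0.004,0,-1,0,0,0.0015,0,0,0,-1,0,0,0.001,0,0,0,-1,0,0,0.001,0,0,0]
}}

```text
clock: 14.73
tool_pos: [0.516, 0.2332, 0.032]
orientation: [3.142, 0.001, 3.14]
force: [-1.6, -0.2, 3.9]
opening: 0.0392
```

Emit:
{"method": "jog_arm", "body": {
  "rows": [-1,0,0,0.002,0,0,0,-1,0,0,0.002,0,0,0]
}}

```text
clock: 14.9
tool_pos: [0.516, 0.2332, 0.032]
orientation: [3.141, 0.001, 3.14]
force: [-3.4, -1.7, 12.6]
opening: 0.0395
```

Contact at the expected height. Releasing.

Emit:
{"method": "jog_arm", "body": {
  "rows": [0.2,0,0,-0.0005,0,0,0,0.2,0,0,0,0,0,0,0.4,0,0,0,0,0,0,0.4,0,0,0,0,0,0]
}}

```text
clock: 15.23
tool_pos: [0.5178, 0.2341, 0.0349]
orientation: [3.139, 0.007, 3.141]
force: [-0.4, 0.2, 1.1]
opening: 0.0621
```

Emit:
{"method": "jog_arm", "body": {
  "rows": [0.6,0,0,-0.008,0,0,0,0.8,0,0,-0.02,0,0,0,0.8,0,0,-0.03,0,0,0,0.8,0,0,-0.03,0,0,0,0.8,0,0,-0.025,0,0,0]
}}

```text
clock: 15.65
tool_pos: [0.5134, 0.2322, 0.1465]
orientation: [-3.138, -0.008, 3.141]
force: [-0.2, 0.5, 0.5]
opening: 0.0819
```

Emit:
{"method": "jog_arm", "body": {
  "rows": [0.8,0.005,-0.02,-0.01,0,0,0,0.8,0.011,-0.033,0,0,0,0,0.8,0.011,-0.033,0,0,0,0,0.8,0.011,-0.033,0,0,0,0,0.8,0.011,-0.03,0,0,0,0]
}}

```text
clock: 16.07
tool_pos: [0.4708, 0.0859, 0.1666]
orientation: [3.137, 0.014, -3.133]
force: [-0.0, -0.3, -0.6]
opening: 0.082
```

```bash
python3 d.py .4425 .006 .052;python3 - <<'E'
from h import *
s=snap("scene","pics/s7.png");t=snap("top","pics/t7.png")
cv2.imwrite("pics/c7.png",np.hstack([cv2.resize(s[130:250,180:300],None,fx=3.3,fy=3.3,interpolation=2),cv2.resize(t[170:270,160:260],None,fx=3.96,fy=3.96,interpolation=2)]))
E
```

```text
t 16.0667 shift [ 0.0305 -0.0802  0.1138] turn [0.0048 0.0138 0.0083] f [-0.  -0.3 -0.6] q [ 0.15  0.2   1.86  0.    1.07 -1.43] op 0.082
```

View pics/c7.png

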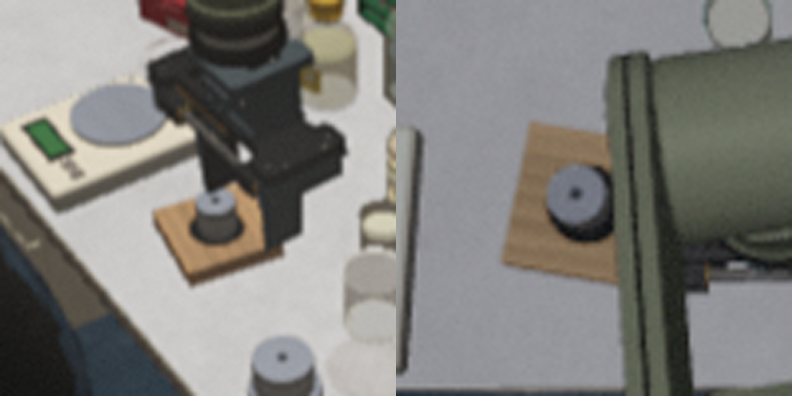

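The d40 stands in the medium recess. On to the d54.

Emit:
{"method": "jog_arm", "body": {
  "rows": [0.8,0.01,-0.03,0,0.002,0.005,0.003,0.8,0.008,-0.02,0,0.001,0.005,0.003,0.8,0.005,-0.012,0.005,0.001,0.002,0.002,0.8,0,-0.005,0.01,0,0,0,0.8,0,0,0.015,0,0,0]
}}

```text
clock: 16.58
tool_pos: [0.4502, 0.0158, 0.1405]
orientation: [3.14, 0.012, 3.136]
force: [-1.3, 0.8, 0.3]
opening: 0.082
```

```bash
python3 d.py .443 .006 .05;python3 - <<'E'
from h import *
print("d40",onz("top",(160+178.5/3.96-.5,170+193.5/3.96-.5),.052),onz("scene",(180+215.5/3.3-.5,130+199.5/3.3-.5),.052))
E
```

```text
t 16.5833 shift [ 0.0083 -0.01    0.0904] turn [ 0.0018  0.0121 -0.0058] f [-1.3  0.8  0.3] q [ 0.01  0.18  1.96  0.    0.99 -1.56] op 0.082
d40 [0.51559417 0.23334594 0.052     ] [0.51838874 0.23490161 0.052     ]
```

Emit:
{"method": "jog_arm", "body": {
  "rows": [0.8,0.006,-0.006,0.008,0,0.008,-0.003,0.8,0.002,-0.002,0.015,0,0.002,0,0.8,0,0,0.018,0,0,0,0.8,0,0,0.01,0,0,0,0.8,0,0,0.003,0,0,0]
}}

```text
clock: 17.0
tool_pos: [0.4424, 0.0084, 0.0842]
orientation: [3.139, 0.001, 3.141]
force: [-0.3, 0.4, 0.3]
opening: 0.0823
```

```bash
python3 d.py .443 .006 .05
```

```text
t 17.0 shift [-0.0006 -0.0025  0.0342] turn [ 0.0025  0.0008 -0.0011] f [-0.3  0.4  0.3] q [-0.01  0.25  2.04  0.    0.85 -1.58] op 0.0823
```

Emit:
{"method": "jog_arm", "body": {
  "rows": [0.8,0,-0.002,0.006,0.002,0,0,0.8,0,0,0.01,0,0,0,0.8,0,0,0.008,0,0,0,0.8,0,0,0.004,0,0,0,0.8,0,0,0.001,0,0,0]
}}

```text
clock: 17.42
tool_pos: [0.444, 0.0068, 0.0545]
orientation: [3.141, 0.003, -3.14]
force: [0.8, -0.6, -0.1]
opening: 0.0818
```

```bash
python3 d.py .443 .006 .05
```

```text
t 17.4167 shift [ 0.001  -0.0008  0.0045] turn [0.0002 0.0025 0.0012] f [ 0.8 -0.6 -0.1] q [-0.01  0.29  2.08  0.    0.77 -1.58] op 0.0818
```

Emit:
{"method": "jog_arm", "body": {
  "rows": [0.8,0.001,-0.001,0.003,0,0.002,0,0.3,0,0,0.001,0,0,0,0,0,0,0,0,0,0,-1,0,0,0,0,0,0,-1,0,0,0,0,0,0]
}}

```text
clock: 17.83
tool_pos: [0.444, 0.0057, 0.0511]
orientation: [3.141, 0.003, -3.14]
force: [-0.1, -0.1, 0.5]
opening: 0.0586
```

Emit:
{"method": "jog_arm", "body": {
  "rows": [-1,0,0,0,0,0,0,-1,0,0,0,0,0,0,-1,0,0,0,0,0,0]
}}

```text
clock: 18.08
tool_pos: [0.444, 0.0059, 0.0512]
orientation: [3.141, 0.003, -3.14]
force: [0.7, 0.3, -1.6]
opening: 0.0532
```

```bash
python3 d.py .443 .006 .05
```

```text
t 18.0833 shift [0.001  0.0001 0.0012] turn [0.0003 0.003  0.0015] f [ 0.7  0.3 -1.6] q [-0.01  0.3   2.08  0.    0.76 -1.59] op 0.0532
```

Emit:
{"method": "jog_arm", "body": {
  "rows": [-1,0,0,-0.006,0,0,0,-1,0,0,-0.015,0,0,0,-1,0,0,-0.025,0,0,0,-1,0,0,-0.025,0,0,0,-1,0,0.01,-0.02,0,0,0]
}}

```text
clock: 18.5
tool_pos: [0.4374, 0.0148, 0.1406]
orientation: [-3.141, -0.016, -3.141]
force: [1.2, -0.4, -4.8]
opening: 0.0529
```

Emit:
{"method": "jog_arm", "body": {
  "rows": [-1,-0.003,0.02,-0.015,0,0,0,-1,-0.006,0.03,-0.005,0,0,0,-1,-0.006,0.035,0,0,0,0,-1,-0.006,0.035,0,0,0,0,-1,-0.006,0.035,0,0,0,0]
}}

```text
clock: 18.92
tool_pos: [0.4652, 0.1702, 0.1672]
orientation: [-3.138, -0.009, 3.133]
force: [0.4, 0.6, -4.1]
opening: 0.0529
```

```bash
python3 d.py .512 .4187 .1;python3 - <<'E'
from h import *
s=snap("scene","pics/s8.png");t=snap("top","pics/t8.png")
cv2.imwrite("pics/c8.png",np.hstack([cv2.resize(s[130:290,170:330],None,fx=2.5,fy=2.5,interpolation=2),cv2.resize(t[180:280,240:340],None,fx=4,fy=4,interpolation=2)]))
E
```

```text
t 18.9167 shift [-0.0452  0.2491  0.066 ] turn [-0.0031 -0.0091 -0.009 ] f [ 0.4  0.6 -4.1] q [ 0.33  0.24  1.81  0.    1.11 -1.23] op 0.0529
```

View pics/c8.png

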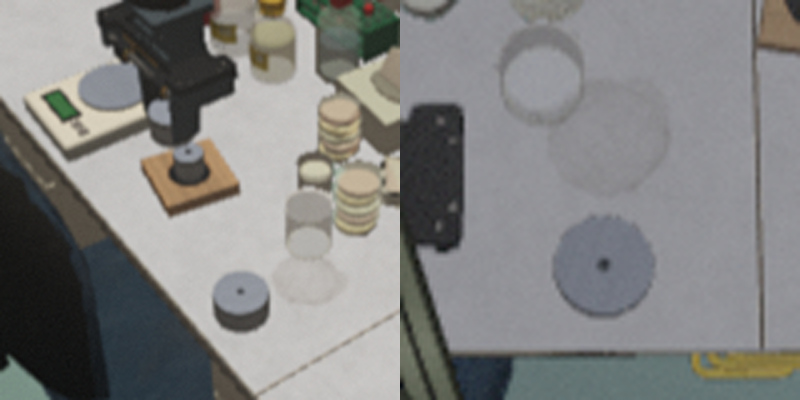

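The d54 is in hand and the d66 stands alone, with its dot at scene crop (240,291) and top crop (203,264). Continuing to the pan.

Emit:
{"method": "jog_arm", "body": {
  "rows": [-1,-0.006,0.033,0,0,-0.003,-0.003,-1,-0.007,0.035,0,0,-0.003,-0.003,-1,-0.007,0.035,0,0,-0.002,-0.003,-1,-0.007,0.035,0,0,0,0,-1,-0.006,0.033,0,0,0,0]
}}

```text
clock: 19.43
tool_pos: [0.4954, 0.3423, 0.1642]
orientation: [-3.131, -0.008, -3.14]
force: [0.7, 1.0, -4.0]
opening: 0.0532
```

```bash
python3 d.py .512 .4187 .1;python3 - <<'E'
from h import *
print("d66",onz("top",(240+203.5/4-.5,180+264.5/4-.5),.036),onz("scene",(170+240.5/2.5-.5,130+291.5/2.5-.5),.036))
E
```

```text
t 19.4333 shift [-0.0172  0.0771  0.0633] turn [-0.011  -0.0083  0.0021] f [ 0.7  1.  -4. ] q [ 0.59  0.4   1.57 -0.    1.19 -0.98] op 0.0532
d66 [0.4442771  0.00701039 0.036     ] [0.44568222 0.00843471 0.036     ]
```

Emit:
{"method": "jog_arm", "body": {
  "rows": [-1,-0.006,0.028,0,-0.004,-0.003,0,-1,-0.005,0.02,0,-0.003,-0.003,0,-1,-0.003,0.012,0,-0.003,-0.002,0,-1,0,0.004,0.005,0,0,0,-1,0,0,0.01,0,0,0]
}}

```text
clock: 19.85
tool_pos: [0.5094, 0.4131, 0.1465]
orientation: [-3.14, -0.002, -3.135]
force: [-1.1, 0.2, -2.7]
opening: 0.0533
```

```bash
python3 d.py .512 .4187 .08
```

```text
t 19.85 shift [-0.0028  0.0057  0.0665] turn [-0.0012 -0.0018  0.0071] f [-1.1  0.2 -2.7] q [ 0.66  0.49  1.46  0.    1.19 -0.91] op 0.0533
```

Emit:
{"method": "jog_arm", "body": {
  "rows": [-1,-0.002,0.004,0.01,0,0,0.004,-1,0,0.001,0.015,0,0,0,-1,0,0,0.015,0,0,0,-1,0,0,0.008,0,0,0,-1,0,0,0.002,0,0,0]
}}

```text
clock: 20.27
tool_pos: [0.5088, 0.4096, 0.0886]
orientation: [-3.131, -0.01, 3.139]
force: [0.1, -0.3, -4.4]
opening: 0.0535
```

```bash
python3 d.py .512 .4187 .07
```

```text
t 20.2667 shift [-0.0034  0.0093  0.0184] turn [-0.0107 -0.0102 -0.0022] f [ 0.1 -0.3 -4.4] q [ 0.66  0.54  1.53 -0.    1.08 -0.91] op 0.0535
```

Emit:
{"method": "jog_arm", "body": {
  "rows": [-1,-0.002,0.007,0.004,-0.006,-0.006,0,-1,-0.001,0.002,0.005,-0.003,-0.003,0,-1,0,0,0.002,0,0,0,-1,0,0,0,0,0,0]
}}

```text
clock: 20.6
tool_pos: [0.5123, 0.4172, 0.0763]
orientation: [-3.14, -0.001, 3.137]
force: [-0.5, 0.2, -3.5]
opening: 0.0531
```

```bash
python3 d.py .512 .4187 .062;python3 - <<'E'
from h import *
s=snap("scene","pics/s9.png")
cv2.imwrite("pics/c9.png",np.hstack([cv2.resize(s[100:220,150:270],None,fx=4,fy=4,interpolation=2)]))
E
```

```text
t 20.6 shift [0.0003 0.0015 0.0143] turn [-0.002  -0.0011 -0.0046] f [-0.5  0.2 -3.5] q [ 0.67  0.56  1.54 -0.    1.05 -0.9 ] op 0.0531
```

View pics/c9.png

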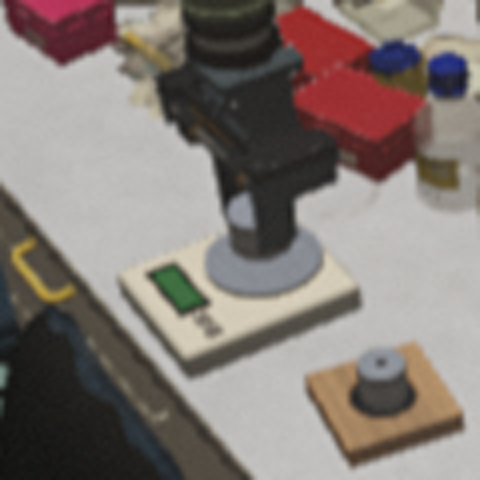

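The d54 is over the pan, about centred. Lowering it gently.

Emit:
{"method": "jog_arm", "body": {
  "rows": [-1,0,0.001,0.004,0,0,-0.003,-1,0,0,0.004,0,0,0,-1,0,0,0.003,0,0,0,-1,0,0,0.001,0,0,0,-1,0,0,0,0,0,0]
}}

```text
clock: 21.07
tool_pos: [0.5131, 0.4192, 0.0651]
orientation: [3.141, 0.002, 3.141]
force: [-0.5, -0.7, -4.2]
opening: 0.0535
```

```bash
python3 d.py .512 .4187 .06
```

```text
t 21.0667 shift [ 0.0011 -0.0005  0.0051] turn [ 0.0002  0.0019 -0.0008] f [-0.5 -0.7 -4.2] q [ 0.67  0.57  1.55 -0.    1.02 -0.9 ] op 0.0535
```

Emit:
{"method": "jog_arm", "body": {
  "rows": [-1,0,0,0.002,0,0.001,0,-1,0,0,0.0015,0,0,0,-1,0,0,0.001,0,0,0,-1,0,0,0.0005,0,0,0]
}}

```text
clock: 21.4
tool_pos: [0.5133, 0.4194, 0.0603]
orientation: [3.141, 0.001, 3.141]
force: [-0.9, -0.3, -0.3]
opening: 0.0535
```

Emit:
{"method": "jog_arm", "body": {
  "rows": [-1,0,0,0.001,0,0,0,-1,0,0,0.001,0,0,0]
}}

```text
clock: 21.57
tool_pos: [0.5133, 0.4193, 0.0602]
orientation: [3.141, 0.002, 3.141]
force: [-2.0, -1.0, 2.1]
opening: 0.0532
```

Emit:
{"method": "jog_arm", "body": {
  "rows": [0.5,0,0,0,0,0,0,0.5,0,0,0,0,0,0,0.6,0,0,0,0,0,0,0.8,0,0,0,0,0,0]
}}

```text
clock: 21.9
tool_pos: [0.5152, 0.4208, 0.0621]
orientation: [3.136, 0.007, 3.141]
force: [-0.3, -0.5, 0.5]
opening: 0.0769
```

Emit:
{"method": "jog_arm", "body": {
  "rows": [1,0,0,-0.008,0,0,0,1,0,0,-0.02,0,0,0,1,0,0,-0.03,0,0,0,1,0,0,-0.03,0,0,0,1,0.003,-0.01,-0.01,0,0,0]
}}

```text
clock: 22.32
tool_pos: [0.5108, 0.4105, 0.1608]
orientation: [3.14, 0.002, -3.141]
force: [0.2, 0.2, 0.8]
opening: 0.0913
```

Emit:
{"method": "jog_arm", "body": {
  "rows": [1,0.004,-0.025,0,0,0,0,1,0.006,-0.035,0,0,0,0,1,0.006,-0.035,0,0,0,0,1,0.006,-0.035,0,0,0,0,1,0.006,-0.035,0,0,0,0]
}}

```text
clock: 22.73
tool_pos: [0.4829, 0.2437, 0.1631]
orientation: [3.133, 0.012, -3.133]
force: [1.5, -0.7, 0.1]
opening: 0.0912
```

```bash
python3 d.py .4445 .007 .013;python3 - <<'E'
from h import *
s=snap("scene","pics/s10.png");t=snap("top","pics/t10.png")
cv2.imwrite("pics/c10.png",np.hstack([cv2.resize(s[100:220,150:270],None,fx=3.333,fy=3.333,interpolation=2),cv2.resize(t[180:280,90:190],None,fx=4,fy=4,interpolation=2)]))
E
```

```text
t 22.7333 shift [ 0.0422 -0.2377  0.1475] turn [0.0089 0.0122 0.0082] f [ 1.5 -0.7  0.1] q [ 0.44  0.3   1.73  0.    1.1  -1.14] op 0.0912
```

View pics/c10.png

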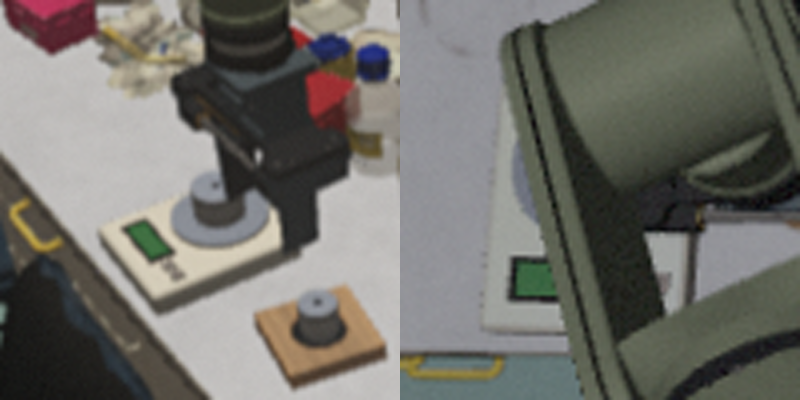

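The d54 stands on the pan (scene crop 215,195). Now the d66.

Emit:
{"method": "jog_arm", "body": {
  "rows": [1,0.006,-0.035,0,0.002,0.003,0.002,1,0.006,-0.035,0,0.002,0.003,0.002,1,0.006,-0.035,0,0.002,0.003,0.002,1,0.006,-0.035,0,0.002,0.003,0.002,1,0.006,-0.03,0,0,0,0]
}}

```text
clock: 23.25
tool_pos: [0.4506, 0.0682, 0.1614]
orientation: [3.14, 0.001, -3.14]
force: [0.5, -0.4, -0.4]
opening: 0.0913
```

```bash
python3 d.py .4445 .007 .014;python3 - <<'E'
from h import *
t=snap("top","pics/t11.png")
cv2.imwrite("pics/c11.png",cv2.resize(t[180:280,90:240],None,fx=4,fy=4,interpolation=2))
E
```

```text
t 23.25 shift [ 0.0063 -0.0615  0.1473] turn [0.0015 0.001  0.0012] f [ 0.5 -0.4 -0.4] q [ 0.12  0.18  1.91  0.    1.06 -1.45] op 0.0913
```

View pics/c11.png

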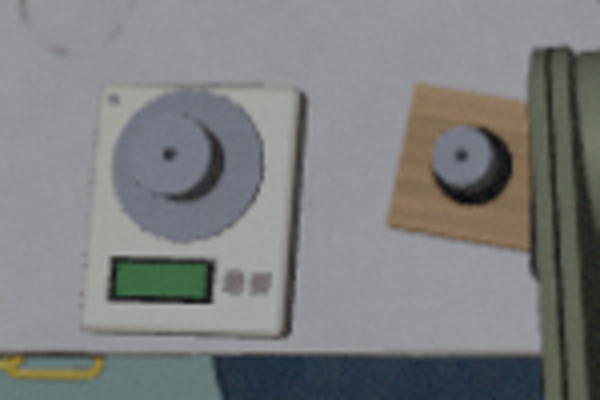

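```bash
python3 - <<'E'
from h import *
print("d54",onz("top",(90+169.5/4-.5,180+154.5/4-.5),.081),"pan top .5106 .4181; scene",onz("scene",(150+214.5/3.333-.5,100+186.5/3.333-.5),.081),"pan scene .513 .4194")
print("d40",onz("top",(90+461.5/4-.5,180+156.5/4-.5),.052))
E
```

```text
d54 [0.51203941 0.41860261 0.081     ] pan top .5106 .4181; scene [0.51204088 0.41971286 0.081     ] pan scene .513 .4194
d40 [0.51489158 0.23253309 0.052     ]
```

Emit:
{"method": "jog_arm", "body": {
  "rows": [1,0.003,-0.028,0,0,0,0,1,0.002,-0.018,0.005,0,0,0,1,0.001,-0.008,0.01,0,0,0,1,0,-0.003,0.015,0,0,0,1,0,0,0.02,0,0,0]
}}

```text
clock: 23.72
tool_pos: [0.4445, 0.0026, 0.1136]
orientation: [-3.139, 0.011, 3.136]
force: [0.2, -0.5, -0.7]
opening: 0.0916
```

```bash
python3 d.py .4445 .007 .014
```

```text
t 23.7167 shift [0.0011 0.0046 0.0995] turn [-0.0022  0.0108 -0.0058] f [ 0.2 -0.5 -0.7] q [-0.02  0.21  2.01 -0.    0.92 -1.58] op 0.0916
```

Emit:
{"method": "jog_arm", "body": {
  "rows": [1,0.001,0.003,0.015,-0.002,0.008,-0.004,1,0,0.001,0.015,0,0.002,0,1,0,0,0.015,0,0,0,1,0,0,0.005,0,0,0,1,0,0,0,0,0,0]
}}

```text
clock: 24.13
tool_pos: [0.4411, 0.0074, 0.0582]
orientation: [3.141, -0.004, 3.138]
force: [-0.7, 0.1, -1.0]
opening: 0.0912
```

```bash
python3 d.py .4445 .007 .014
```

```text
t 24.1333 shift [-0.0036 -0.0004  0.0442] turn [ 0.0006 -0.0044 -0.0035] f [-0.7  0.1 -1. ] q [-0.01  0.29  2.08  0.    0.78 -1.58] op 0.0912
```

Emit:
{"method": "jog_arm", "body": {
  "rows": [1,-0.003,0,0.006,0,-0.004,-0.003,1,0,0,0.01,0,0,0,1,0,0,0.008,0,0,0,1,0,0,0.003,0,0,0,1,0,0,0,0,0,0]
}}

```text
clock: 24.55
tool_pos: [0.4474, 0.008, 0.0318]
orientation: [3.141, 0.007, -3.141]
force: [-0.6, -0.7, -0.1]
opening: 0.0908
```

```bash
python3 d.py .4445 .007 .014
```

```text
t 24.55 shift [ 0.003  -0.001   0.0178] turn [0.0007 0.0067 0.0007] f [-0.6 -0.7 -0.1] q [-0.01  0.33  2.1   0.    0.7  -1.58] op 0.0908
```

Emit:
{"method": "jog_arm", "body": {
  "rows": [1,0.002,-0.001,0.005,0,0.006,0,1,0.001,0,0.006,0,0,0,1,0,0,0.003,0,0,0,1,0,0,0.001,0,0,0,1,0,0,0,0,0,0]
}}

```text
clock: 24.97
tool_pos: [0.4452, 0.0069, 0.0164]
orientation: [3.141, 0.003, -3.141]
force: [0.3, 0.0, -0.2]
opening: 0.0913
```

```bash
python3 d.py .4445 .007 .014
```

```text
t 24.9667 shift [0.0007 0.0001 0.0024] turn [0.0007 0.0028 0.0006] f [ 0.3  0.  -0.2] q [-0.01  0.36  2.12  0.    0.66 -1.58] op 0.0913
```

Emit:
{"method": "jog_arm", "body": {
  "rows": [0.6,0,0,0.001,0,0.002,0,0.4,0,0,0,0,0,0,-1,0,0,0,0,0,0,-1,0,0,0,0,0,0,-1,0,0,0,0,0,0]
}}

```text
clock: 25.38
tool_pos: [0.4456, 0.0069, 0.0156]
orientation: [3.141, 0.001, -3.141]
force: [0.9, 0.3, -2.4]
opening: 0.0656
```

Emit:
{"method": "jog_arm", "body": {
  "rows": [-1,0,0,0,0,0,0,-1,0,0,0,0,0,0,-1,0,0,0,0,0,0]
}}

```text
clock: 25.63
tool_pos: [0.4456, 0.007, 0.0156]
orientation: [3.141, 0.002, -3.141]
force: [-0.2, 0.9, -1.1]
opening: 0.0655
```

```bash
python3 d.py .641 -.158 .1
```

```text
t 25.6333 shift [-0.1954 -0.165  -0.0842] turn [0.0007 0.0017 0.0005] f [-0.2  0.9 -1.1] q [-0.01  0.36  2.12  0.    0.66 -1.58] op 0.0655
```

Emit:
{"method": "jog_arm", "body": {
  "rows": [-1,0,0,-0.006,0,0,0,-1,0,0,-0.015,0,0,0,-1,0,0,-0.025,0,0,0,-1,0,0,-0.025,0,0,0,-1,0,0,-0.025,0,0,0]
}}

```text
clock: 26.05
tool_pos: [0.4365, 0.0068, 0.1078]
orientation: [3.141, -0.024, -3.141]
force: [1.5, 0.7, -7.0]
opening: 0.0656
```

```bash
python3 d.py .641 -.158 .14
```

```text
t 26.05 shift [-0.2035 -0.1649 -0.0372] turn [ 0.0007 -0.0241  0.0007] f [ 1.5  0.7 -7. ] q [-0.01  0.22  2.01  0.    0.94 -1.58] op 0.0656
```

Emit:
{"method": "jog_arm", "body": {
  "rows": [-1,-0.01,-0.01,-0.015,0,-0.008,0,-1,-0.022,-0.018,-0.01,0,-0.008,0,-1,-0.025,-0.021,-0.005,0,-0.005,0,-1,-0.025,-0.021,0,0,0,0,-1,-0.025,-0.021,0,0,0,0]
}}

```text
clock: 26.47
tool_pos: [0.5389, -0.0828, 0.1416]
orientation: [3.138, -0.009, -3.135]
force: [0.3, 1.4, -6.5]
opening: 0.0654
```

```bash
python3 d.py .641 -.158 .14
```

```text
t 26.4667 shift [-0.1017 -0.0759  0.0005] turn [ 0.0037 -0.0087  0.0065] f [ 0.3  1.4 -6.5] q [-0.17  0.33  1.74  0.    1.08 -1.75] op 0.0654
```

Emit:
{"method": "jog_arm", "body": {
  "rows": [-1,-0.025,-0.02,0,0.001,-0.003,0.003,-1,-0.025,-0.02,0,0.001,-0.003,0.003,-1,-0.02,-0.013,0,0.001,-0.002,0,-1,-0.01,-0.006,0,0,0,0,-1,-0.003,0,0,0,0,0]
}}

```text
clock: 26.88
tool_pos: [0.6249, -0.1492, 0.1358]
orientation: [3.141, -0.009, 3.138]
force: [0.5, -0.6, -5.7]
opening: 0.0652
```

```bash
python3 d.py .641 -.158 .06
```

```text
t 26.8833 shift [-0.0167 -0.0088  0.0757] turn [ 0.0002 -0.0086 -0.0036] f [ 0.5 -0.6 -5.7] q [-0.25  0.48  1.51 -0.    1.16 -1.82] op 0.0652
```

Emit:
{"method": "jog_arm", "body": {
  "rows": [-1,-0.01,-0.006,0.008,0,-0.006,-0.003,-1,-0.005,-0.002,0.015,0,-0.003,0,-1,-0.001,0,0.015,0,0,0,-1,0,0,0.008,0,0,0,-1,0,0,0.002,0,0,0]
}}

```text
clock: 27.3
tool_pos: [0.6383, -0.156, 0.0813]
orientation: [3.138, -0.008, -3.141]
force: [0.4, 0.4, -7.4]
opening: 0.0654
```

```bash
python3 d.py .641 -.158 .045
```

```text
t 27.3 shift [-0.003  -0.0021  0.0362] turn [ 0.0031 -0.0075  0.0009] f [ 0.4  0.4 -7.4] q [-0.26  0.55  1.54  0.    1.06 -1.83] op 0.0654
```

Emit:
{"method": "jog_arm", "body": {
  "rows": [-1,-0.002,-0.002,0.006,0.003,-0.006,0,-1,-0.001,0,0.01,0,0,0,-1,0,0,0.008,0,0,0,-1,0,0,0.002,0,0,0,-1,0,0,0,0,0,0]
}}

```text
clock: 27.72
tool_pos: [0.6397, -0.1567, 0.0524]
orientation: [3.141, -0.004, -3.139]
force: [-0.1, -0.4, -6.6]
opening: 0.0657
```

```bash
python3 d.py .641 -.158 .032;python3 - <<'E'
from h import *
s=snap("scene","pics/s12.png");t=snap("top","pics/t12.png")
cv2.imwrite("pics/c12.png",np.hstack([cv2.resize(s[200:320,290:410],None,fx=3.333,fy=3.333,interpolation=2),cv2.resize(t[130:230,300:400],None,fx=4,fy=4,interpolation=2)]))
E
```

```text
t 27.7167 shift [-0.0013 -0.0013  0.0203] turn [ 0.0007 -0.0036  0.0025] f [-0.1 -0.4 -6.6] q [-0.26  0.58  1.57 -0.    1.   -1.83] op 0.0657
```

View pics/c12.png

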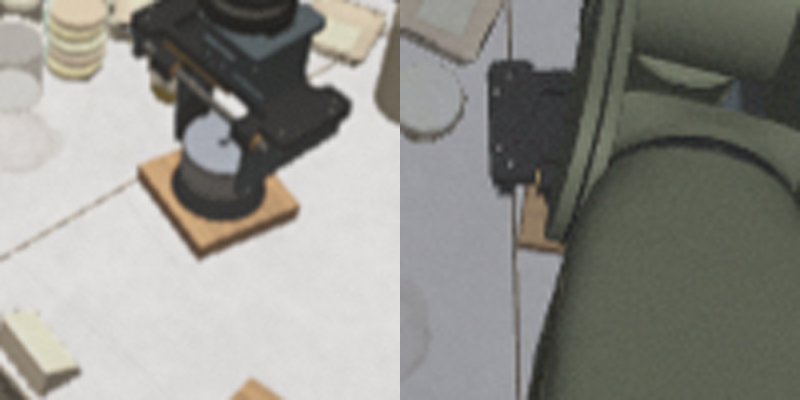

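The d66 is over the large recess, with the dark rim showing evenly around it. Lowering it.

Emit:
{"method": "jog_arm", "body": {
  "rows": [-1,-0.001,-0.001,0.005,0,-0.003,0.002,-1,0,0,0.006,0,0,0,-1,0,0,0.004,0,0,0,-1,0,0,0.001,0,0,0,-1,0,0,0,0,0,0]
}}

```text
clock: 28.23
tool_pos: [0.6426, -0.1584, 0.0374]
orientation: [-3.141, 0.005, -3.141]
force: [1.0, 0.1, -6.2]
opening: 0.0656
```

```bash
python3 d.py .641 -.158 .0315
```

```text
t 28.2333 shift [0.0016 0.0004 0.0059] turn [-0.0006  0.0046  0.0002] f [ 1.   0.1 -6.2] q [-0.26  0.59  1.58  0.    0.96 -1.83] op 0.0656
```

Emit:
{"method": "jog_arm", "body": {
  "rows": [-1,0.001,0,0.003,0,0.004,0,-1,0,0,0.002,0,0,0,-1,0,0,0.001,0,0,0,-1,0,0,0.0005,0,0,0]
}}

```text
clock: 28.57
tool_pos: [0.6419, -0.1586, 0.0316]
orientation: [-3.141, 0.001, -3.141]
force: [-1.2, -0.0, -0.3]
opening: 0.0653
```

Emit:
{"method": "jog_arm", "body": {
  "rows": [-1,0,0,0.0015,0,0,0,-1,0,0,0.0015,0,0,0]
}}

```text
clock: 28.73
tool_pos: [0.6418, -0.1586, 0.0316]
orientation: [-3.141, 0.002, 3.142]
force: [-3.9, 0.0, 5.6]
opening: 0.0654
```

On the floor at the expected height (contact 5.6 N). Releasing and rising.

Emit:
{"method": "jog_arm", "body": {
  "rows": [0.7,0,0,0,0,0,0,0.9,0,0,0,0,0,0,0.9,0,0,0,0,0,0,1,0,0,-0.001,0,0,0]
}}

```text
clock: 29.07
tool_pos: [0.6456, -0.1595, 0.0355]
orientation: [-3.138, 0.012, -3.141]
force: [0.4, 0.3, -0.3]
opening: 0.0888
```

Emit:
{"method": "jog_arm", "body": {
  "rows": [1,0,0,-0.006,0,0,0,1,0,0,-0.015,0,0,0,1,0,0,-0.03,0,0,0,1,0,0,-0.03,0,0,0,1,0,0,-0.03,0,0,0]
}}

```text
clock: 29.48
tool_pos: [0.6411, -0.1582, 0.1437]
orientation: [-3.141, -0.002, -3.141]
force: [1.4, 0.0, -0.1]
opening: 0.0911
```

Emit:
{"method": "jog_arm", "body": {
  "rows": [1,0.02,0,-0.015,0,0,0,1,0.035,0,0,0,0,0,1,0.035,0,0,0,0,0,1,0.035,0,0,0,0,0,1,0.03,0,0,0,0,0]
}}

```text
clock: 29.9
tool_pos: [0.4936, -0.1601, 0.1684]
orientation: [-3.133, 0.027, -3.138]
force: [-0.1, 0.1, 0.7]
opening: 0.0914
```

Emit:
{"method": "jog_arm", "body": {
  "rows": [1,0.02,0,0,0,0,0,1,0.01,0,0,0,0,0,1,0,0,0,0,0,0,1,0,0,0,0,0,0,1,0,0,0,0,0,0]
}}

```text
clock: 30.32
tool_pos: [0.4588, -0.1602, 0.1707]
orientation: [-3.132, 0.031, -3.14]
force: [0.0, 0.2, 0.9]
opening: 0.0915
```

```bash
python3 - <<'E'
from h import *
s=snap("scene","pics/s13.png");t=snap("top","pics/t13.png")
cv2.imwrite("pics/c13.png",np.hstack([cv2.resize(s[140:380,160:420],None,fx=1.5,fy=1.5,interpolation=2),cv2.resize(t[130:290,190:460],None,fx=1.48,fy=2.25,interpolation=2)])[:, :800])
cv2.imwrite("pics/c14.png",np.hstack([cv2.resize(s[200:320,290:410],None,fx=3.333,fy=3.333,interpolation=2),cv2.resize(t[130:230,300:400],None,fx=4,fy=4,interpolation=2)]))
E
```

```text
(no output)
```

View pics/c14.png

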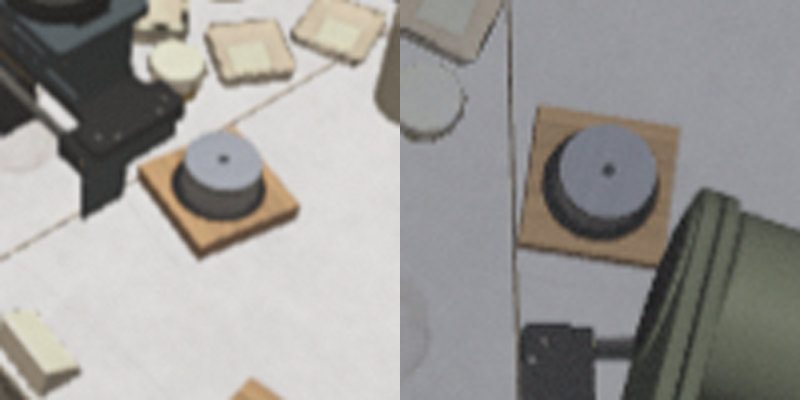

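View pics/t13.png

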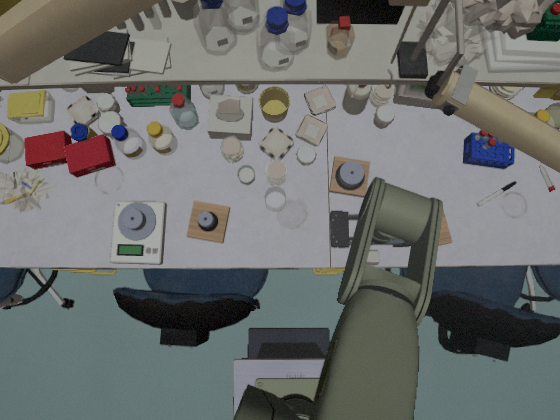

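View pics/s13.png

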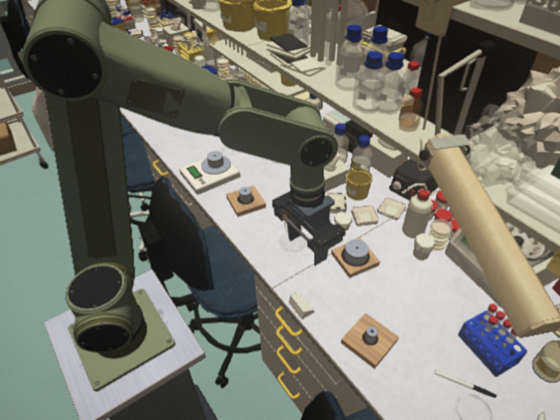

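All four weights stand in place, and the timer and beaker look unmoved. One last numeric check.

```bash
python3 - <<'E'
from h import *
print("d66 top",onz("top",(300+208.5/4-.5,130+170.5/4-.5),.052)[:2],"seat .6399 -.1597; scene",onz("scene",(290+223.5/3.333-.5,200+159.5/3.333-.5),.052)[:2],"seat .6424 -.157")
a=cv2.imread("pics/scene0.png").astype(int);b=cv2.imread("pics/s13.png").astype(int);c=cv2.imread("pics/top0.png").astype(int);d=cv2.imread("pics/t13.png").astype(int)
print("timer diff scene",np.abs(a-b)[285:320,285:318].mean(),"beaker diff top",np.abs(c-d)[185:212,262:290].mean(),"ref",np.abs(c-d)[100:130,20:60].mean())
s=manip.get_state();print(s["qvel"].round(3),s["tool_pos"],s["clock"])
E
```

```text
d66 top [ 0.64013638 -0.15958916] seat .6399 -.1597; scene [ 0.64194641 -0.15790567] seat .6424 -.157
timer diff scene 27.922943722943725 beaker diff top 6.1194885361552025 ref 5.7491666666666665
[0.003 0.005 0.006 0.002 0.004 0.   ] [ 0.45907863 -0.16019289  0.17049783] 30.4167
```

The timer patch differs from the start, so I'll check whether that's just the arm's occlusion or shadow.

```bash
python3 - <<'E'
from h import *
a=cv2.imread("pics/scene0.png");b=cv2.imread("pics/s13.png")
f=lambda i:cv2.resize(i[275:335,270:340],None,fx=5.5,fy=5.5,interpolation=2)
cv2.imwrite("pics/c15.png",np.hstack([f(a),f(b)]))
E
```

```text
(no output)
```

View pics/c15.png

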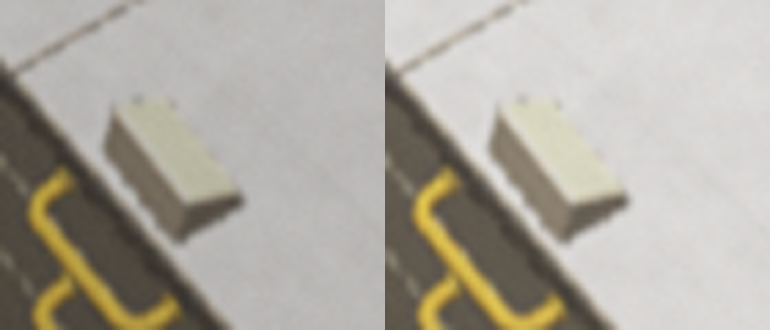

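The timer is in the same place; only the image brightness changed. Handing in.

```bash
python3 -c "
from cell import close_job
print(close_job())"
```

```text
the job is handed in; nothing more can be done
None
```

I took the stack apart from the top and handed the job in at about 30 s of the 106 s allowed. The 26, 40 and 66 mm weights are in the small, medium and large recesses, and the 54 mm weight is on the balance pan. No verdict was reported.

- **Placing:** each weight touched down at the height expected for its recess floor or the pan. Net forces just before release were about 2 N on the pan and 6–13 N in the recesses.
- **Position:** the cameras put the 66 and 54 mm weights within about 2 mm of centre and the 26 mm about 2 mm off. The 40 mm is about 1.5–3 mm off. All are inside the limits.
- **Upright and clear:** in the last pictures the weights look upright and the gripper is clear of everything. The arm hid the 26 mm weight in the top view, so I checked it in the scene view only.
- **Beaker and timer:** neither has moved. A first picture comparison flagged the timer, but a close view showed only a change in brightness.
- **Disagreement:** the two cameras differed by 2–5 mm on absolute positions. I averaged them for moving and checked each weight against its target in the same camera.

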